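# Make the cue light ready for the show

### The arm

A 6-joint arm with a two-finger parallel gripper is mounted at the origin on the work surface. World frame = base frame: x ahead of the robot, y to its left, z up, the work surface at z = 0. Lengths are in m, angles in rad, forces in N, time in s.
With the tool pointing down it reaches from about 0.3 to 1 m from the base axis. Payload 5.1 kg.
Tool frame: the origin (TCP) lies midway between the tips of the shut fingers; the grasp point (between the pads) lies 19 mm behind it; z points along the fingers, y is the line along which they close (so a half turn about z gives the same grasp; the last joint's range is limited). The gripper opens to 95 mm and grips with 3 to 60 N. Pads are 20 mm wide; open, the fingers measure 119 mm over their backs; the gripper's body (75 mm by 180 mm) begins 59 mm behind the grasp point.
Start: joints at [1.079, 0.124, 1.65, -0, 1.367, -0.083], TCP at [0.258, 0.596, 0.194] pointing down, gripper open.
Joint ranges: [-2.61, 2.61], [-1.02, 2.33], [0.03, 2.71], [-1.35, 4.49], [0.32, 2.68], [-2.91, 2.91]. Speed limits (rad/s): [2.57, 2.57, 3.14, 3.14, 3.14, 3.14].

### API

Orientations are given as a 3x3 rotation matrix whose columns are the frame's x, y, z axes.
In Python, from plant import manip, cams, job gives the robot as it stands. The module is installed in compiled form; this text tells all that it offers.
- The arm moves only by the tool step_arm, never from a script. Its arguments are lists of equal length, an entry for each row: "delta_pos": the shift along the tool's x, y, z each as a share of 0.05 m, from -1 to 1, a list of three; "twist": the turn, a rotation vector about the tool's x, y, z each as a share of 0.12 rad, from -1 to 1, a list of three; "hand": the opening, from -1 (shut) to 1 (fully open), so that 0 is half open. In form: {"delta_pos": [[x, y, z], ...], "twist": [[wx, wy, wz], ...], "hand": [hand, ...]}. A call has 1 to 10 rows; each row shifts and turns the commanded pose from where the row before left it, along the tool's axes as they then stand; what a row does not reach is not made up. A row lasts 1/12 s, in which the tool goes at most 41.7 mm and 7.16 degrees, less where a joint would pass 70% of its speed; a pose out of reach is approached as far as the arm can. A call with a number of a shift or a turn outside -1 to 1 is refused whole. A call with a gripper value outside its range is refused whole. The fingers move at their own pace and stop on an object; "newtons" is the grip in N (left out, the last holds). Time passes only in rows, so rows that do not move let the fingers close. It gives the time, the measured TCP pose, the force, the opening and the grip force at its end, in the units of the state.
- manip.get_obs(): the state, without advancing time (a new reading comes with each control period).
- cams.get_image(name): name is "side" or "top" or "wrist"; returns a dict with "color" (400x640x3 uint8, blue, green, red), "vertical_fov" (degrees; the focal length in pixels is half the picture's height over the tangent of half this angle, whatever the lens; pixels are square), "cx", "cy" (the principal point, pixels), "k1" (the pictures are not rectified: a ray, as slopes to the right and down, at radius r is drawn at 1 + k1 r^2 times it, then the intrinsics apply), "T" (4x4, takes a point from camera to world coordinates); the wrist camera has in their place "tool_from_camera" (4x4, takes a point from camera to tool coordinates, whose origin is the TCP and whose axes are the flange's). Camera axes: x right, y up, looking along -z (the intrinsics and any distortion apply to the point x, -y, -z); pixel columns grow to the right and rows downward; lengths in m; the calibration is good to about 2 mm. A picture is of the moment at which its call begins: read the wrist's pose just before it. There is no depth.
- job.close_job(): hands the job in; it is judged then, once.
Trained networks look in a picture, given as the dict that the camera call returned (one of the last four; its "shot" number tells which), for a name from the list of things; names that differ only in an ending like _2 or _b are one class to them, and where a whole thing is asked for, a point or a joint stands for the part that bears it (a point fixed in the world has none). Each returns a list of dicts, best first, with "score" (0 to 1); they miss things now and then, are a little off and sometimes report something else, mostly with a low value. They report only what shows in the picture. A call takes as long as a camera call. They do not tell look-alikes from the thing itself.
- cams.search_frame(picture, target): "uv" ([column, row] in pixels, amid what is visible of it).
The state is a dict: "time_s": time; "joint_positions": joint angles; "joint_vel": joint speeds; "joint_efforts": joint torques, N m; "tool_pos": TCP position; "orientation": TCP orientation; "wrist_force": force on the tool from outside, world axes, zero at the start; "wrist_torque": the same for the moment, N m; "width": opening from 0.0 (shut) to 1.0 (fully open); "grasp_force": force on a finger pad.
Only numpy, scipy, OpenCV 4.12 (cv2) and the standard library are available. Lean on these libraries where they do the work, as an engineer would, in place of code of your own. Each camera call takes 0.05 s, during which the arm holds its last target. There are 200 camera calls.

### The job

Get the cue-light set ready: stow every spare lens cap that lies on the props table in the blue spares case (any side up), swing the yellow flap shut and press it until its tab snaps behind the rim, and screw the brass ring down its stud, clockwise, until it seats on its washer and will turn no further. Only when all of that is done, flip the red rocker up to signal ready, and leave the other props on the table where they are.

Things in the scene. Friction and masses are not known exactly. Their poses are not given: they have to be found in the camera images.
- cap_red_c (a point): spare lens cap, loose: black square bezel 34 x 34 x 9 mm with a red round lens 34 mm across on it, 28 mm high in all, about 50 g. This point is its centre, half-way up (14 mm above its underside); z is its own up axis, x and y run square to the bezel's sides. Absent (None) in some starts
- cap_green_c (a point): spare lens cap, loose: black square bezel 34 x 34 x 9 mm with a green round lens 34 mm across on it, 28 mm high in all, about 50 g. This point is its centre, half-way up (14 mm above its underside); z is its own up axis, x and y run square to the bezel's sides. Absent (None) in some starts
- cap_blue_c (a point): spare lens cap, loose: black square bezel 34 x 34 x 9 mm with a blue round lens 34 mm across on it, 28 mm high in all, about 50 g. This point is its centre, half-way up (14 mm above its underside); z is its own up axis, x and y run square to the bezel's sides. Absent (None) in some starts
- cap_yellow_c (a point): spare lens cap, loose: black square bezel 34 x 34 x 9 mm with a yellow round lens 34 mm across on it, 28 mm high in all, about 50 g. This point is its centre, half-way up (14 mm above its underside); z is its own up axis, x and y run square to the bezel's sides. Absent (None) in some starts
- case: blue open-topped spares case, fixed to the table: 170 mm along its x, 135 mm along its y, 50 mm high, walls and floor 5 mm, so the bay inside is 160 x 125 x 45 mm. Origin: centre of its underside. The flap's hinge runs along the top of its +y wall; on the outside of its -y wall, 35 mm up, runs a 6 mm round steel rim
- flap (a joint): hinge of the yellow flap (170 x 137 mm, 5 mm thick), rad: 0 shut (flap level on the case), 1.57 upright, 1.75 to 1.85 at the start (leaning outwards past upright, towards the case's +y). The hinge line runs along the case's x at case y = +67.5 mm, 51 mm above the table. Stiff hinge: the flap stays where it is left. Caught behind the rim, it stays at 0
- flap_edge (a point): point on the flap's outer face (its top when shut), midway along the hinge, 125 mm from it, 12 mm from the free edge. A sprung steel tab, 38 mm wide, is fixed to that edge and hangs 28 mm below the flap; in the last 0.1 rad it meets the rim, and pressing down here with about 5 to 15 N makes it snap behind the rim
- cue: black cue-light box, fixed to the table: 150 mm along its x, 200 mm along its y, 60 mm high; origin: centre of its underside. On top: at x 0, y +50 mm an upright threaded stud 16 mm thick, its top 114 mm above the table, with a brass ring on it and a rubber washer below (its top at 78 mm); at y -55 mm the red rocker and, behind it at x +47 mm, a low red lamp (top at 78 mm)
- ring (a joint): turning of the brass ring on its stud, rad: grows clockwise seen from above; the ring comes down 5 mm a turn. It starts between 2 and 8 (1.6 to 2.5 turns to go), turns with an even drag of 0.15 N m and is down on its washer at 18.0, where the resistance rises sharply and it turns no further; more twist then only makes the fingers slip on it. It stays where it is left
- ring_c (a point): centre of the knurled brass ring, on the stud's axis and half-way up the ring: 46 mm in diameter, 20 mm high. A white dot on its top turns with it. The stud stands out of it by 3 to 16 mm above its top. Free space of at least 75 mm all round the ring
- rocker (a joint): red rocker switch, rad: 0 = lower half pressed in (off), 0.4 = upper half pressed in (on, flipped up). It stays where it is put; needs about 4 N
- rocker_hi (a point): point on the face of the rocker's upper half (its far half, towards the cue box's +x, the higher end), 18 mm from its pivot; the rocker is 54 mm long along the cue box's x and 30 mm wide, on a housing that slopes 0.4 rad, up towards +x. Pressed from above it goes down about 7 mm here
- handset: black telephone handset, bystander, 225 mm long, 50 mm high; origin under its centre
- perfume: green glass perfume bottle, bystander, 50 x 34 mm, 95 mm high; origin under its centre
- snuffbox: walnut snuff box, bystander, 47 x 67 mm, 34 mm high; origin under its centre
- torch: torch, bystander, lying along its y, 135 mm long, 36 mm high; origin under its middle
Things that resemble listed ones, but are neither listed nor needed, are in the scene too. What is meant by the case is not green, and is the smaller of those in its own colour.

How it is judged:
On the way, in this order (a step that is already met when the one before it is completed fails the run):
1. every cap in the case, the flap shut with its tab behind the rim, the ring firm on its washer (x of cap_red_c in the frame of case between -0.078 and 0.078 m and y of cap_red_c in the frame of case between -0.061 and 0.061 m and z of cap_red_c in the frame of case between 0.005 and 0.045 m and x of cap_green_c in the frame of case between -0.078 and 0.078 m and y of cap_green_c in the frame of case between -0.061 and 0.061 m and z of cap_green_c in the frame of case between 0.005 and 0.045 m and x of cap_blue_c in the frame of case between -0.078 and 0.078 m and y of cap_blue_c in the frame of case between -0.061 and 0.061 m and z of cap_blue_c in the frame of case between 0.005 and 0.045 m and x of cap_yellow_c in the frame of case between -0.078 and 0.078 m and y of cap_yellow_c in the frame of case between -0.061 and 0.061 m and z of cap_yellow_c in the frame of case between 0.005 and 0.045 m and value of joint flap below 0.03 rad and value of joint ring above 17.85 rad), for 0.2 s.
2. the rocker flipped up (value of joint rocker above 0.32 rad), for 0.2 s.
At the end, for the whole second after the job is handed in: every cap present lies at rest inside the case's bay; the flap is shut and caught (joint below 0.03 rad); the ring is on its washer (joint above 17.85 rad); the rocker is up (joint above 0.32 rad), flipped after all the rest (all of step 1 and value of joint rocker above 0.32 rad and linear speed of each of cap_red, cap_green, cap_blue, cap_yellow below 0.02 m/s); the robot touches nothing.
It fails at once if one of the other props is pushed more than 5 cm from its place (distance of any of handset, perfume, snuffbox, torch from where it was at the start of the episode above 0.05 m).
Of cap_red, cap_green, cap_blue, cap_yellow only 2 to 4 are there at a start; the rules pass over those that are not, and their reading is None.
At some moment in a run one of cap_red, cap_green, cap_blue, cap_yellow may be knocked a few centimetres aside while the robot is not near it.
Once in a run the grip may slacken for a moment while it holds something.
It also fails if it takes over 210 s, if anything falls off the work surface, if the arm or the gripper's body presses on something with over 40 N, if the wrist force passes 120 N, or if a joint passes its speed limit or range.

## Working session

There is one attempt and no reset: what is moved stays moved. The work goes in short steps, Python scripts to look and compute and a tool call to move; the robot and the scene stay as the last step left them, time stands still between calls to the robot, and variables do not carry over. Pictures are saved under pics/ and viewed, at most 14 in all, crops included, and the job is handed in when it is done.

Besides the shell and the picture viewer there is one more tool, called after "Request:" in YAML: its name, and indented under it one key for each argument. step_arm: Moves the arm, as the interface text tells. Its arguments: {"type":"object","properties":{"delta_pos":{"type":"array"},"twist":{"type":"array"},"hand":{"type":"array"},"newtons":{"type":"number"}},"required":["delta_pos","twist","hand"]}

```bash
mkdir -p pics; cat > h.py <<'E'
import numpy as np, cv2
from plant import manip, cams, job
def shot(name):
    o=manip.get_obs(); p=cams.get_image(name)
    if name=="wrist":
        W=np.eye(4); W[:3,:3]=o["orientation"]; W[:3,3]=o["tool_pos"]; p["Tw"]=W@np.array(p["tool_from_camera"])
    else: p["Tw"]=np.array(p["T"])
    return p
def f(p): return 200/np.tan(np.radians(p["vertical_fov"])/2)
def ray(p,uv):
    F=f(p); K=np.array([[F,0,p["cx"]],[0,F,p["cy"]],[0,0,1.]])
    # r_d = r(1+k1 r^2)
    x=cv2.undistortPointsIter(np.array([[uv]],float),K,np.array([p["k1"],0,0,0,0.]),None,None,(3,50,1e-9)).ravel()
    d=p["Tw"][:3,:3]@np.array([x[0],-x[1],-1]); return p["Tw"][:3,3],d
def onz(p,uv,z):
    c,d=ray(p,uv); return c+d*(z-c[2])/d[2]
def proj(p,X):
    q=np.linalg.inv(p["Tw"])@np.append(X,1); a=np.array([q[0],-q[1]])/-q[2]; a=a*(1+p["k1"]*(a@a))
    return a*f(p)+[p["cx"],p["cy"]]
def tri(p1,u1,p2,u2):
    A=[];b=[]
    for p,u in((p1,u1),(p2,u2)):
        c,d=ray(p,u); d=d/np.linalg.norm(d); M=np.eye(3)-np.outer(d,d); A.append(M); b.append(M@c)
    A=np.vstack(A); b=np.hstack(b); x=np.linalg.lstsq(A,b,rcond=None)[0]
    return x,np.linalg.norm(A@x-b)
E
cat > a.py <<'E'
from h import *
np.set_printoptions(precision=4,suppress=True)
P={n:shot(n) for n in("top","side")}
for n,p in P.items():
    cv2.imwrite(f"pics/{n}0.png",p["color"]); print(n,p["vertical_fov"],p["k1"],p["Tw"][:3,3])
    for t in "cap_red_c cap_green_c cap_blue_c cap_yellow_c case flap_edge cue ring_c rocker_hi handset perfume snuffbox torch".split():
        r=cams.search_frame(p,t); print(t,[(np.round(x["uv"]).tolist(),round(x["score"],2)) for x in r[:4]])
E
python3 a.py
```

```text
top 45.181690566961485 -0.0677140789244114 [ 0.2678 -0.0496  1.2382]
cap_red_c [([193.0, 190.0], 0.45)]
cap_green_c [([300.0, 116.0], 0.72), ([294.0, 180.0], 0.51)]
cap_blue_c [([188.0, 263.0], 0.65)]
cap_yellow_c []
case [([411.0, 321.0], 0.96), ([485.0, 225.0], 0.78), ([386.0, 184.0], 0.66)]
flap_edge [([486.0, 222.0], 0.7), ([360.0, 167.0], 0.6), ([414.0, 321.0], 0.58)]
cue [([196.0, 190.0], 0.94), ([167.0, 184.0], 0.37), ([208.0, 194.0], 0.24)]
ring_c [([170.0, 182.0], 0.8)]
rocker_hi [([208.0, 195.0], 0.57)]
handset [([299.0, 115.0], 0.97)]
perfume [([239.0, 257.0], 0.84)]
snuffbox [([270.0, 146.0], 0.69)]
torch [([324.0, 252.0], 0.91)]
side 52.525120853942596 0.03582285622510923 [0.3933 0.7435 0.7764]
cap_red_c []
cap_green_c [([280.0, 233.0], 0.76), ([353.0, 213.0], 0.48), ([264.0, 319.0], 0.21)]
cap_blue_c [([361.0, 331.0], 0.88)]
cap_yellow_c [([217.0, 226.0], 0.36)]
case [([293.0, 166.0], 0.74), ([336.0, 131.0], 0.68), ([414.0, 163.0], 0.63)]
flap_edge [([291.0, 162.0], 0.97), ([414.0, 154.0], 0.81), ([240.0, 246.0], 0.33)]
cue [([273.0, 319.0], 0.84), ([238.0, 245.0], 0.25)]
ring_c [([263.0, 314.0], 0.61), ([359.0, 330.0], 0.34)]
rocker_hi [([288.0, 279.0], 0.86)]
handset [([215.0, 227.0], 0.78), ([359.0, 268.0], 0.46)]
perfume [([359.0, 270.0], 0.85)]
snuffbox [([238.0, 246.0], 0.9)]
torch [([352.0, 214.0], 0.83)]
```

View pics/top0.png

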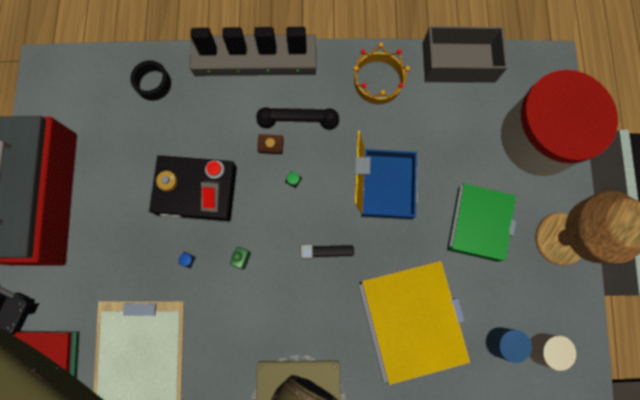

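View pics/side0.png

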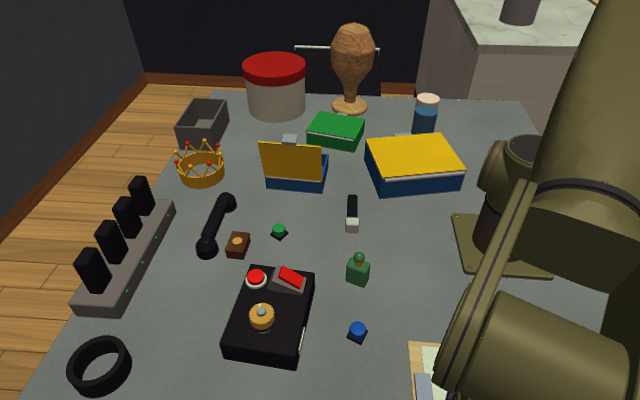

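The top picture shows a green cap at (293,179), a blue cap at (186,260), the open blue case at (390,184) with its flap leaning left, and the cue box at (195,188). No red or yellow cap shows. The arm hides the lower left, so I'll check there later.

```bash
cat > b.py <<'E'
from h import *
np.set_printoptions(precision=4,suppress=True)
a=shot("top"); b=shot("side")
def hs(p,lo,hi,box):
    h=cv2.cvtColor(p["color"],cv2.COLOR_BGR2HSV); m=cv2.inRange(h,np.array(lo),np.array(hi)); k=np.zeros_like(m); x0,y0,x1,y1=box; k[y0:y1,x0:x1]=m[y0:y1,x0:x1]; return k
def cen(m): ys,xs=np.nonzero(m); return np.array([xs.mean(),ys.mean()]),len(xs)
for n,lo,hi,bt,bs in (("green",(45,100,50),(80,255,255),(275,160,310,195),(265,220,295,245)),("blue",(105,120,40),(130,255,255),(170,245,200,275),(345,315,375,345))):
    ua,ka=cen(hs(a,lo,hi,bt)); ub,kb=cen(hs(b,lo,hi,bs)); print(n,ua,ka,ub,kb,tri(a,ua,b,ub),onz(a,ua,.02))
m=hs(a,(105,120,30),(130,255,255),(345,130,430,230)); c,_=cv2.findContours(m,0,2); c=max(c,key=cv2.contourArea)
q=cv2.approxPolyDP(c,5,True)[:,0]; print([ (u.tolist(),onz(a,u,.05)) for u in q])
m=hs(a,(0,0,0),(179,255,45),(140,145,245,228)); c,_=cv2.findContours(m,0,2); c=max(c,key=cv2.contourArea)
q=cv2.boxPoints(cv2.minAreaRect(c)); print([ (u.tolist(),onz(a,u,.06)) for u in q])
for n,u in (("ring",(166,181)),("lamp",(214,169)),("rocker",(209,196))): print(n,onz(a,u,.09 if n=="ring" else .078))
for n,u in (("handset",(298,116)),("perfume",(240,258)),("snuff",(270,144)),("torch",(328,251))): print(n,onz(a,u,.03))
E
python3 b.py
```

```text
green [292.7643 178.3143] 140 [278.4532 229.5827] 139 (array([0.5637, 0.0122, 0.0174]), np.float64(0.0008815729639107063)) [0.5637 0.012  0.02  ]
blue [185.4067 259.3333] 150 [357.1116 330.1793] 251 (array([0.3549, 0.285 , 0.0179]), np.float64(0.0008507698447466646)) [0.3553 0.2843 0.02  ]
[([366, 149], array([ 0.6325, -0.1778,  0.05  ])), ([371, 172], array([ 0.5714, -0.1889,  0.05  ])), ([365, 175], array([ 0.5636, -0.1733,  0.05  ])), ([362, 215], array([ 0.4605, -0.163 ,  0.05  ])), ([413, 217], array([ 0.4542, -0.2913,  0.05  ])), ([416, 153], array([ 0.6211, -0.3068,  0.05  ]))]
[([149.32415771484375, 214.11038208007812], array([0.4656, 0.3688, 0.06  ])), ([154.26898193359375, 154.7724609375], array([0.6193, 0.3647, 0.06  ])), ([236.11724853515625, 161.5931396484375], array([0.5989, 0.1539, 0.06  ])), ([231.17242431640625, 220.93106079101562], array([0.4468, 0.1627, 0.06  ]))]
ring [0.5429 0.3211 0.09  ]
lamp [0.5753 0.2057 0.078 ]
rocker [0.5067 0.2159 0.078 ]
handset [ 0.7311 -0.0021  0.03  ]
perfume [0.3571 0.1439 0.03  ]
snuff [0.6542 0.0713 0.03  ]
torch [ 0.3729 -0.0771  0.03  ]
```

```bash
cat > go.py <<'E'
import sys
from h import *
np.set_printoptions(precision=4,suppress=True)
# go.py x y z yaw(of tool x axis, deg): delta in tool axes (units 0.05) and twist z units
o=manip.get_obs(); R=np.array(o["orientation"]); p=np.array(o["tool_pos"])
print("t",round(o["time_s"],2),"p",p,"yaw",np.degrees(np.arctan2(R[1,0],R[0,0])),"z",R[:,2],"w",o["width"],"gf",o["grasp_force"],"F",np.array(o["wrist_force"]),"q",np.array(o["joint_positions"]))
if len(sys.argv)>3:
    t=np.array(list(map(float,sys.argv[1:4]))); print("dtool/0.05",R.T@(t-p)/0.05)
E
python3 go.py 0.355 0.285 0.22
```

```text
t 1.5 p [0.2584 0.5964 0.1942] yaw 156.57618213933378 z [ 0.  0. -1.] w 0.9995147759398263 gf 0.0 F [ 0.9875 -0.2775  0.1128] q [ 1.0794  0.1238  1.6503  0.      1.3675 -0.0826]
dtool/0.05 [-4.2487 -4.9471 -0.5167]
```

Request:
step_arm:
  delta_pos:
    - [-0.53,-0.62,-0.07]
    - [-0.53,-0.62,-0.07]
    - [-0.53,-0.62,-0.07]
    - [-0.53,-0.62,-0.07]
    - [-0.53,-0.62,-0.07]
    - [-0.53,-0.62,-0.07]
    - [-0.53,-0.62,-0.07]
    - [-0.53,-0.62,-0.07]
  twist:
    - [0,0,0]
    - [0,0,0]
    - [0,0,0]
    - [0,0,0]
    - [0,0,0]
    - [0,0,0]
    - [0,0,0]
    - [0,0,0]
  hand: [1,1,1,1,1,1,1,1]

```text
time_s: 2.17
tool_pos: [0.3544, 0.2828, 0.2225]
orientation: [[-0.918, 0.397, 0.001], [0.397, 0.918, 0.0], [-0.001, 0.001, -1.0]]
wrist_force: [0.1, -0.5, -0.1]
width: 1.002
grasp_force: 0.0
```

```bash
cat > w.py <<'E'
import sys
from h import *
p=shot("wrist"); cv2.imwrite("pics/%s.png"%sys.argv[1],p["color"])
t=shot("top"); cv2.imwrite("pics/%st.png"%sys.argv[1],t["color"])
cv2.imwrite("pics/%sj.png"%sys.argv[1],np.hstack([cv2.resize(p["color"],(400,250)),cv2.resize(t["color"],(400,250))]))
s=shot("side"); cv2.imwrite("pics/%ss.png"%sys.argv[1],s["color"])
for n in("red","green","blue","yellow"):
    for q in(p,t,s): print(n,[(x["uv"],round(x["score"],2),onz(q,x["uv"],.014).round(3)) for x in cams.search_frame(q,f"cap_{n}_c")[:3]])
E
python3 go.py; python3 w.py w1
```

```text
t 2.17 p [0.3544 0.2828 0.2225] yaw 156.61980110053068 z [ 0.0008  0.0004 -1.    ] w 1.0022123381196706 gf 0.0 F [ 0.1173 -0.5325 -0.1419] q [ 0.5552 -0.3474  2.0347 -0.0001  1.4534 -0.6076]
red []
red [([206.9, 196.8], 0.43, array([0.518, 0.236, 0.014]))]
red [([358.5, 331.2], 0.67, array([0.351, 0.285, 0.014]))]
green [([215.3, 340.3], 0.94, array([0.555, 0.025, 0.014]))]
green [([293.2, 181.0], 0.74, array([0.558, 0.011, 0.014]))]
green [([278.5, 235.9], 0.62, array([0.56 , 0.032, 0.014]))]
blue [([314.0, 163.7], 0.63, array([0.352, 0.287, 0.014])), ([212.3, 209.3], 0.63, array([0.355, 0.133, 0.014]))]
blue [([187.3, 262.2], 0.51, array([0.348, 0.281, 0.014]))]
blue [([358.8, 334.0], 0.59, array([0.351, 0.291, 0.014])), ([239.3, 243.5], 0.58, array([0.654, 0.066, 0.014]))]
yellow []
yellow []
yellow []
```

View pics/w1.png

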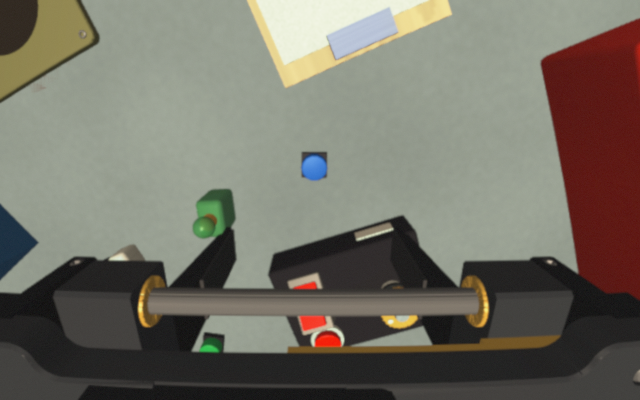

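View pics/w1s.png

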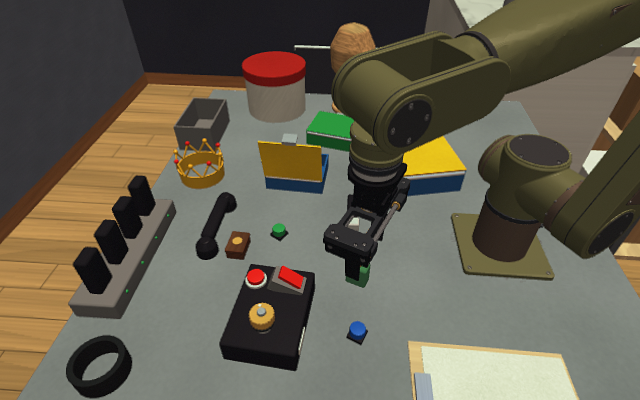

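Wrist picture: the blue cap is at (314,165) and its bezel is square to the fingers. The cue box, perfume bottle and green cap are nearby, and the side view shows no other caps.

```bash
cat > c.py <<'E'
import sys
from h import *
np.set_printoptions(precision=4,suppress=True)
# c.py color u v : measure cap near pixel in wrist view
R={"blue":((100,120,60),(130,255,255)),"green":((45,110,60),(85,255,255)),"red":((0,120,60),(10,255,255)),"yellow":((18,120,60),(35,255,255))}
n=sys.argv[1]; u,v=map(int,sys.argv[2:4]); w=int(sys.argv[4]) if len(sys.argv)>4 else 40
p=shot("wrist"); y0,x0=max(v-w,0),max(u-w,0); im=p["color"][y0:v+w,x0:u+w]
h=cv2.cvtColor(im,cv2.COLOR_BGR2HSV); m=cv2.inRange(h,*map(np.array,R[n]))
c=max(cv2.findContours(m,0,2)[0],key=cv2.contourArea); (cx,cy),r=cv2.minEnclosingCircle(c)
print("lens",(cx+x0,cy+y0),r,onz(p,(cx+x0,cy+y0),.019))
k=((h[...,2]<80)|(m>0)).astype(np.uint8); nl,lab=cv2.connectedComponents(k); k=(lab==lab[int(cy),int(cx)]).astype(np.uint8)
c=max(cv2.findContours(k,0,2)[0],key=cv2.contourArea)
q=cv2.boxPoints(cv2.minAreaRect(c))+[x0,y0]; W=np.array([onz(p,z,.009) for z in q]); print(W, W.mean(0)); e=np.diff(W,axis=0); print("len",np.linalg.norm(e,axis=1),"ang",np.degrees(np.arctan2(e[:,1],e[:,0]))%90)
E
python3 c.py blue 314 165; cat > /dev/null; python3 - <<'E'
import cv2
im=cv2.imread('pics/w1.png')[125:205,274:354]; cv2.imwrite('pics/x.png',cv2.resize(im,(400,400)))
E
```

```text
lens (312.5, 167.83333206176758) 13.302146911621094 [0.355  0.2851 0.019 ]
[[0.3322 0.277  0.009 ]
 [0.3452 0.3072 0.009 ]
 [0.379  0.2931 0.009 ]
 [0.3656 0.2621 0.009 ]] [0.3555 0.2849 0.009 ]
len [0.0328 0.0366 0.0337] ang [66.6479 67.2849 66.6519]
```

Request:
step_arm:
  delta_pos:
    - [0,0.04,0.72]
    - [0,0,0.72]
    - [0,0,0.72]
    - [0,0,0.72]
    - [0,0,0.72]
    - [0,0,0.72]
    - [0,0,0]
    - [0,0,0]
    - [0,0,0]
    - [0,0,0]
  twist:
    - [0,0,0]
    - [0,0,0]
    - [0,0,0]
    - [0,0,0]
    - [0,0,0]
    - [0,0,0]
    - [0,0,0]
    - [0,0,0]
    - [0,0,0]
    - [0,0,0]
  hand: [0.5,0.5,0.5,0.5,0.5,0.5,-1,-1,-1,-1]
  newtons: 30

```text
time_s: 3.8
tool_pos: [0.3574, 0.2879, 0.0092]
orientation: [[-0.918, 0.397, 0.005], [0.397, 0.918, 0.003], [-0.003, 0.004, -1.0]]
wrist_force: [0.9, 1.0, 0.9]
width: 0.523
grasp_force: 0.0
```

Request:
step_arm:
  delta_pos:
    - [0,0,0]
    - [0,0,0]
    - [0,0,0]
    - [0,0,0]
    - [0,0,0]
    - [0,0,-0.3]
    - [0,0,-0.5]
    - [0,0,-0.8]
    - [0,0,-0.8]
    - [0,0,-0.8]
  twist:
    - [0,0,0]
    - [0,0,0]
    - [0,0,0]
    - [0,0,0]
    - [0,0,0]
    - [0,0,0]
    - [0,0,0]
    - [0,0,0]
    - [0,0,0]
    - [0,0,0]
  hand: [-1,-1,-1,-1,-1,-1,-1,-1,-1,-1]

```text
time_s: 4.63
tool_pos: [0.3546, 0.2861, 0.1679]
orientation: [[-0.918, 0.398, -0.0], [0.398, 0.918, 0.0], [0.0, -0.0, -1.0]]
wrist_force: [1.1, 0.4, -0.3]
width: 0.003
grasp_force: 0.0
```

```bash
python3 go.py 0.544 -0.24 0.17
```

```text
t 4.63 p [0.3546 0.2861 0.1679] yaw 156.57767560193935 z [-0.0001  0.     -1.    ] w 0.0032689517916715633 gf 0.0 F [ 1.1128  0.3729 -0.328 ] q [ 0.5609 -0.3075  2.0959  0.0001  1.3533 -0.6011]
dtool/0.05 [-7.6579 -8.1503 -0.0418]
```

```bash
python3 w.py w2
```

```text
red []
red [([212.5, 199.9], 0.33, array([0.509, 0.221, 0.014]))]
red []
green [([193.5, 231.6], 0.25, array([0.361, 0.125, 0.014]))]
green [([293.6, 178.6], 0.44, array([0.564, 0.01 , 0.014]))]
green [([278.4, 234.5], 0.75, array([0.561, 0.027, 0.014]))]
blue [([313.9, 174.6], 0.82, array([0.354, 0.289, 0.014]))]
blue [([209.4, 197.6], 0.68, array([0.516, 0.229, 0.014])), ([189.7, 258.7], 0.64, array([0.357, 0.275, 0.014]))]
blue [([359.8, 333.5], 0.71, array([0.348, 0.29 , 0.014])), ([264.2, 315.0], 0.28, array([0.553, 0.264, 0.014]))]
yellow []
yellow []
yellow []
```

View pics/w2.png

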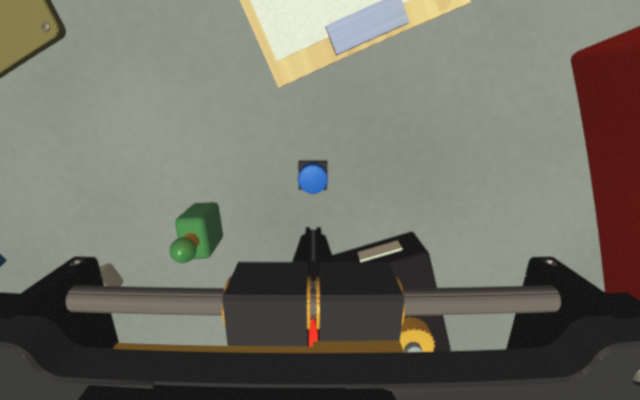

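The cap is still on the table at about (313,178), so the fingers slipped off it. I'll grip lower and check the force before lifting.

```bash
python3 c.py blue 313 175; python3 go.py 0.355 0.285 0.002
```

```text
lens (312.12398529052734, 178.09967422485352) 15.652816772460938 [0.3553 0.2863 0.019 ]
[[0.3328 0.2785 0.009 ]
 [0.3455 0.3078 0.009 ]
 [0.3806 0.2931 0.009 ]
 [0.3676 0.2629 0.009 ]] [0.3566 0.2856 0.009 ]
len [0.0319 0.0381 0.0329] ang [66.6004 67.2956 66.6083]
t 5.43 p [0.3551 0.2864 0.1659] yaw 156.57688893793195 z [-0.0004 -0.0003 -1.    ] w 0.005463094511274697 gf 0.0 F [ 0.9979  0.2218 -0.5117] q [ 0.5609 -0.3044  2.097  -0.      1.3495 -0.601 ]
dtool/0.05 [-0.0104 -0.0245  3.2781]
```

Request:
step_arm:
  delta_pos:
    - [0,0,0.2]
    - [0,0,0.2]
    - [0,0,0.2]
    - [0,0,0.2]
    - [0,0,0.2]
    - [0,0,0.2]
    - [0,0,0.2]
    - [0,0,0.2]
    - [0,0,0.2]
    - [0,0,0.2]
  twist:
    - [0,0,0]
    - [0,0,0]
    - [0,0,0]
    - [0,0,0]
    - [0,0,0]
    - [0,0,0]
    - [0,0,0]
    - [0,0,0]
    - [0,0,0]
    - [0,0,0]
  hand: [0.2,0.2,0.2,0.2,0.2,0.2,0.2,0.2,0.2,0.2]

```text
time_s: 6.27
tool_pos: [0.3551, 0.2864, 0.0652]
orientation: [[-0.918, 0.398, 0.0], [0.398, 0.918, 0.0], [-0.0, 0.0, -1.0]]
wrist_force: [0.3, 0.2, 0.6]
width: 0.588
grasp_force: 0.0
```

Request:
step_arm:
  delta_pos:
    - [0,0,0.4]
    - [0,0,0.4]
    - [0,0,0.3]
    - [0,0,0.16]
    - [0,0,0]
    - [0,0,0]
    - [0,0,0]
    - [0,0,0]
    - [0,0,0]
    - [0,0,0]
  twist:
    - [0,0,0]
    - [0,0,0]
    - [0,0,0]
    - [0,0,0]
    - [0,0,0]
    - [0,0,0]
    - [0,0,0]
    - [0,0,0]
    - [0,0,0]
    - [0,0,0]
  hand: [0.2,0.2,0.2,0.2,-1,-1,-1,-1,-1,-1]

```text
time_s: 7.1
tool_pos: [0.3561, 0.287, 0.0044]
orientation: [[-0.918, 0.397, 0.002], [0.397, 0.918, 0.001], [-0.001, 0.002, -1.0]]
wrist_force: [0.6, -0.5, 2.2]
width: 0.34
grasp_force: 30.0
```

Request:
step_arm:
  delta_pos:
    - [0,0,0]
    - [0,0,0]
  twist:
    - [0,0,0]
    - [0,0,0]
  hand: [-1,-1]

```text
time_s: 7.27
tool_pos: [0.3561, 0.287, 0.0043]
orientation: [[-0.918, 0.398, 0.002], [0.398, 0.918, 0.001], [-0.001, 0.002, -1.0]]
wrist_force: [0.6, -0.2, 5.9]
width: 0.338
grasp_force: 30.0
```

Request:
step_arm:
  delta_pos:
    - [0,0,-0.1]
    - [0,0,-0.2]
    - [0,0,-0.3]
    - [0,0,0]
  twist:
    - [0,0,0]
    - [0,0,0]
    - [0,0,0]
    - [0,0,0]
  hand: [-1,-1,-1,-1]

```text
time_s: 7.6
tool_pos: [0.3567, 0.2875, 0.0359]
orientation: [[-0.918, 0.397, 0.004], [0.397, 0.918, 0.002], [-0.003, 0.004, -1.0]]
wrist_force: [0.1, -0.5, 0.3]
width: 0.341
grasp_force: 30.0
```

Request:
step_arm:
  delta_pos:
    - [0,0,-0.43]
    - [0,0,-0.43]
    - [0,0,-0.43]
    - [0,0,-0.43]
    - [0,0,-0.43]
    - [0,0,-0.43]
    - [0,0,-0.43]
    - [0,0,-0.43]
    - [0,0,-0.43]
    - [0,0,-0.43]
  twist:
    - [0,0,1]
    - [0,0,1]
    - [0,0,1]
    - [0,0,1]
    - [0,0,1]
    - [0,0,1]
    - [0,0,1]
    - [0,0,1]
    - [0,0,1]
    - [0,0,1]
  hand: [-1,-1,-1,-1,-1,-1,-1,-1,-1,-1]

```text
time_s: 8.43
tool_pos: [0.3548, 0.2862, 0.2487]
orientation: [[0.044, 0.999, -0.0], [0.999, -0.044, -0.0], [-0.0, -0.0, -1.0]]
wrist_force: [0.5, 0.9, -1.7]
width: 0.336
grasp_force: 30.0
```

```bash
python3 go.py 0.5804 -0.2504 0.25
```

```text
t 8.43 p [0.3548 0.2862 0.2487] yaw 87.4859111261636 z [-0.0005 -0.0003 -1.    ] w 0.33645046297233067 gf 29.993851482868195 F [ 0.5486  0.8545 -1.7098] q [ 0.561  -0.3511  1.9943 -0.      1.499   0.6049]
dtool/0.05 [-10.5238   4.979   -0.0251]
```

Request:
step_arm:
  delta_pos:
    - [-0.7,0.33,0]
    - [-0.7,0.33,0]
    - [-0.7,0.33,0]
    - [-0.7,0.33,0]
    - [-0.7,0.33,0]
    - [-0.7,0.33,0]
    - [-0.7,0.33,0]
    - [-0.7,0.33,0]
  twist:
    - [0,0,0]
    - [0,0,0]
    - [0,0,0]
    - [0,0,0]
    - [0,0,0]
    - [0,0,0]
    - [0,0,0]
    - [0,0,0]
  hand: [-1,-1,-1,-1,-1,-1,-1,-1]

```text
time_s: 9.1
tool_pos: [0.4765, -0.0003, 0.2478]
orientation: [[0.038, 0.999, 0.0], [0.999, -0.038, 0.0], [0.0, 0.0, -1.0]]
wrist_force: [0.9, 0.3, -1.1]
width: 0.342
grasp_force: 30.0
```

Request:
step_arm:
  delta_pos:
    - [-0.7,0.33,0]
    - [-0.7,0.33,0]
    - [-0.7,0.33,0]
    - [-0.7,0.33,0]
    - [-0.7,0.33,0]
    - [-0.7,0.33,0]
    - [-0.7,0.33,0]
    - [0,0,0]
  twist:
    - [0,0,0]
    - [0,0,0]
    - [0,0,0]
    - [0,0,0]
    - [0,0,0]
    - [0,0,0]
    - [0,0,0]
    - [0,0,0.4]
  hand: [-1,-1,-1,-1,-1,-1,-1,-1]

```text
time_s: 9.77
tool_pos: [0.5832, -0.2532, 0.2459]
orientation: [[0.091, 0.996, -0.002], [0.996, -0.091, -0.001], [-0.001, -0.002, -1.0]]
wrist_force: [-1.2, 1.0, -1.0]
width: 0.342
grasp_force: 30.0
```

```bash
python3 go.py 0.5804 -0.2504 0.015; python3 w.py w3
```

```text
t 9.77 p [ 0.5832 -0.2532  0.2459] yaw 84.7560624831718 z [-0.0019 -0.0013 -1.    ] w 0.34220579377383453 gf 29.996884167194366 F [-1.2175  1.0246 -1.0195] q [-0.493   0.0674  1.6243 -0.0021  1.4509 -0.4013]
dtool/0.05 [ 0.0584 -0.0538  4.6174]
red []
red [([168.5, 181.9], 0.72, array([0.559, 0.339, 0.014]))]
red []
green []
green [([361.0, 158.6], 0.5, array([ 0.617, -0.168,  0.014]))]
green [([280.1, 236.2], 0.73, array([0.556, 0.032, 0.014])), ([259.8, 315.7], 0.19, array([0.562, 0.266, 0.014]))]
blue [([312.0, 233.1], 0.75, array([ 0.572, -0.358,  0.014]))]
blue []
blue [([283.8, 97.5], 0.63, array([ 0.661, -0.719,  0.014]))]
yellow []
yellow [([192.2, 189.1], 0.32, array([0.539, 0.275, 0.014])), ([208.0, 195.9], 0.2, array([0.52 , 0.233, 0.014]))]
yellow []
```

View pics/w3.png

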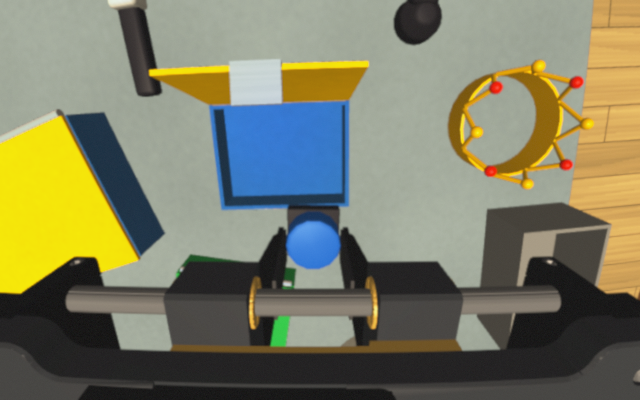

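The wrist view shows the case rim at about (211,107), (349,101), (348,208) and (222,209), with the cap held at (313,240).

```bash
python3 - <<'E'
from h import *
p=shot("wrist")
h=cv2.cvtColor(p["color"],cv2.COLOR_BGR2HSV)[:225]; m=cv2.inRange(h,np.array((100,120,40)),np.array((130,255,255)))
m[:,:170]=0; m[:,360:]=0; m[202:,280:345]=0; m[:85]=0
c=max(cv2.findContours(m,0,2)[0],key=cv2.contourArea); q=cv2.approxPolyDP(c,6,True)[:,0]
for u in list(q)+[(211,107),(349,101),(348,208),(222,209)]: print(u,onz(p,u,.05).round(4))
E
```

```text
[348 107] [ 0.6318 -0.1746  0.05  ]
[212 110] [ 0.4657 -0.1634  0.05  ]
[223 211] [ 0.4572 -0.2949  0.05  ]
[279 210] [ 0.5327 -0.2998  0.05  ]
[280 201] [ 0.5355 -0.2873  0.05  ]
[344 201] [ 0.6201 -0.2945  0.05  ]
[347 209] [ 0.6235 -0.3061  0.05  ]
(211, 107) [ 0.4651 -0.1598  0.05  ]
(349, 101) [ 0.6334 -0.1677  0.05  ]
(348, 208) [ 0.6249 -0.3048  0.05  ]
(222, 209) [ 0.4563 -0.2919  0.05  ]
```

Request:
step_arm:
  delta_pos:
    - [0.06,-0.05,0.6]
    - [0,0,0.6]
    - [0,0,0.6]
    - [0,0,0.6]
    - [0,0,0.6]
    - [0,0,0.6]
    - [0,0,0.5]
    - [0,0,0.3]
    - [0,0,0.22]
    - [0,0,0]
  twist:
    - [0,0,0]
    - [0,0,0]
    - [0,0,0]
    - [0,0,0]
    - [0,0,0]
    - [0,0,0]
    - [0,0,0]
    - [0,0,0]
    - [0,0,0]
    - [0,0,0]
  hand: [-1,-1,-1,-1,-1,-1,-1,-1,-1,-1]

```text
time_s: 11.4
tool_pos: [0.5784, -0.2435, 0.0141]
orientation: [[0.086, 0.996, -0.005], [0.996, -0.086, 0.002], [0.002, -0.005, -1.0]]
wrist_force: [-0.2, 1.3, -1.0]
width: 0.335
grasp_force: 30.0
```

Request:
step_arm:
  delta_pos:
    - [0,0,0]
    - [0,0,0]
    - [0,0,0]
    - [0,0,0]
    - [0,0,-0.1]
    - [0,0,-0.4]
    - [0,0,-0.8]
    - [0,0,-0.8]
    - [0,0,-0.8]
    - [0,0,-0.8]
  twist:
    - [0,0,0]
    - [0,0,0]
    - [0,0,0]
    - [0,0,0]
    - [0,0,0]
    - [0,0,0]
    - [0,0,0]
    - [0,0,0]
    - [0,0,0]
    - [0,0,0]
  hand: [0,0,0,0,0,0,0,0,0,0]

```text
time_s: 12.23
tool_pos: [0.5801, -0.2443, 0.2051]
orientation: [[0.086, 0.996, 0.001], [0.996, -0.086, -0.001], [-0.0, 0.001, -1.0]]
wrist_force: [0.3, 0.1, -0.0]
width: 0.502
grasp_force: 0.0
```

Request:
step_arm:
  delta_pos:
    - [0,0,-0.8]
  twist:
    - [0,0,0]
  hand: [0.5]

```text
time_s: 12.32
tool_pos: [0.5801, -0.2443, 0.2453]
orientation: [[0.086, 0.996, 0.001], [0.996, -0.086, -0.001], [-0.001, 0.001, -1.0]]
wrist_force: [0.8, -0.2, -0.6]
width: 0.529
grasp_force: 0.0
```

```bash
python3 go.py 0.56 0.03 0.245
```

```text
t 12.32 p [ 0.5801 -0.2443  0.2453] yaw 85.07423332819035 z [ 0.0014 -0.0007 -1.    ] w 0.5292076608973572 gf 0.0 F [ 0.7716 -0.1815 -0.6382] q [-0.4838  0.0516  1.6417  0.      1.4468 -0.3979]
dtool/0.05 [ 5.4309 -0.871   0.0024]
```

Request:
step_arm:
  delta_pos:
    - [0.725,-0.11,0]
    - [0.725,-0.11,0]
    - [0.725,-0.11,0]
    - [0.725,-0.11,0]
    - [0.725,-0.11,0]
    - [0.725,-0.11,0]
    - [0.725,-0.11,0]
    - [0,0,0]
  twist:
    - [0,0,0]
    - [0,0,0]
    - [0,0,0]
    - [0,0,0]
    - [0,0,0]
    - [0,0,0]
    - [0,0,0]
    - [0,0,0]
  hand: [0.5,0.5,0.5,0.5,0.5,0.5,0.5,0.5]

```text
time_s: 12.98
tool_pos: [0.5631, 0.017, 0.2434]
orientation: [[0.08, 0.997, 0.002], [0.997, -0.08, 0.002], [0.002, 0.001, -1.0]]
wrist_force: [0.5, -0.0, -0.5]
width: 0.754
grasp_force: 0.0
```

```bash
python3 c.py green 314 165;python3 w.py w4; python3 go.py 0.5637 0.012 0.002
```

```text
lens (313.37969970703125, 168.17168045043945) 12.698776245117188 [0.5639 0.0124 0.019 ]
[[ 0.5404  0.0044  0.009 ]
 [ 0.5592  0.0352  0.009 ]
 [ 0.5874  0.0181  0.009 ]
 [ 0.5691 -0.0135  0.009 ]] [0.564 0.011 0.009]
len [0.0361 0.033  0.0365] ang [58.7545 58.724  59.8775]
red []
red []
red []
green [([313.2, 164.0], 0.93, array([0.564, 0.014, 0.014]))]
green []
green [([276.7, 233.7], 0.54, array([0.566, 0.024, 0.014]))]
blue []
blue [([390.5, 172.5], 0.61, array([ 0.579, -0.244,  0.014])), ([329.4, 115.5], 0.27, array([ 0.738, -0.086,  0.014]))]
blue []
yellow []
yellow []
yellow []
t 13.78 p [0.5637 0.0116 0.2421] yaw 85.05943677787279 z [-0.0001  0.     -1.    ] w 0.7522710928395498 gf 0.0 F [-0.2293  0.0668  0.5799] q [-0.0746 -0.0921  1.7886  0.      1.4452  0.0116]
dtool/0.05 [ 0.0078 -0.0005  4.8017]
```

View pics/w4.png

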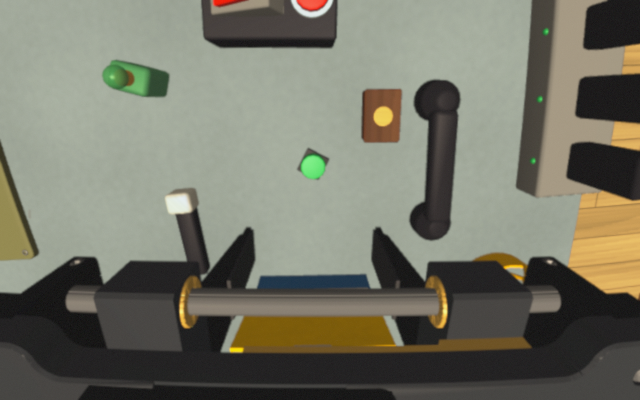

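The green cap is at (313,166), turned about 30°, with free space all round.

Request:
step_arm:
  delta_pos:
    - [0,0,0]
    - [0,0,0.4]
    - [0,0,0.6]
    - [0,0,0.7]
    - [0,0,0.7]
    - [0,0,0.7]
    - [0,0,0.7]
    - [0,0,0.5]
    - [0,0,0.4]
    - [0,0,0.1]
  twist:
    - [0,0,0.94]
    - [0,0,0.94]
    - [0,0,0.94]
    - [0,0,0.94]
    - [0,0,0]
    - [0,0,0]
    - [0,0,0]
    - [0,0,0]
    - [0,0,0]
    - [0,0,0]
  hand: [0.3,0.3,0.3,0.3,0.3,0.3,0.3,0.3,0.3,0.3]

```text
time_s: 14.62
tool_pos: [0.5603, 0.012, -0.0022]
orientation: [[0.512, 0.859, -0.008], [0.859, -0.512, 0.0], [-0.003, -0.007, -1.0]]
wrist_force: [-0.9, 0.7, -0.4]
width: 0.65
grasp_force: 0.0
```

Request:
step_arm:
  delta_pos:
    - [0,0,0]
    - [0,0,0]
    - [0,0,0]
    - [0,0,0]
    - [0,0,0]
    - [0,0,0]
    - [0,0,0]
    - [0,0,0]
  twist:
    - [0,0,0]
    - [0,0,0]
    - [0,0,0]
    - [0,0,0]
    - [0,0,0]
    - [0,0,0]
    - [0,0,0]
    - [0,0,0]
  hand: [-1,-1,-1,-1,-1,-1,-1,-1]

```text
time_s: 15.28
tool_pos: [0.565, 0.0116, 0.0039]
orientation: [[0.512, 0.859, 0.003], [0.859, -0.512, -0.0], [0.001, 0.002, -1.0]]
wrist_force: [-0.9, 0.6, 7.0]
width: 0.338
grasp_force: 30.0
```

Request:
step_arm:
  delta_pos:
    - [0,0,-0.1]
    - [0,0,-0.2]
    - [0,0,-0.4]
    - [0,0,0]
  twist:
    - [0,0,0]
    - [0,0,0]
    - [0,0,0]
    - [0,0,0]
  hand: [-1,-1,-1,-1]

```text
time_s: 15.62
tool_pos: [0.5664, 0.0116, 0.0411]
orientation: [[0.512, 0.859, 0.006], [0.859, -0.512, -0.0], [0.003, 0.006, -1.0]]
wrist_force: [1.4, -0.6, 0.3]
width: 0.342
grasp_force: 30.0
```

Request:
step_arm:
  delta_pos:
    - [0,0,-0.7]
    - [0,0,-0.7]
    - [0,0,-0.7]
    - [0,0,-0.7]
    - [0,0,-0.7]
    - [0,0,-0.7]
    - [0,0,0]
  twist:
    - [0,0,0]
    - [0,0,-0.93]
    - [0,0,-0.93]
    - [0,0,-0.93]
    - [0,0,-0.93]
    - [0,0,0]
    - [0,0,0]
  hand: [-1,-1,-1,-1,-1,-1,-1]

```text
time_s: 16.2
tool_pos: [0.5675, 0.0115, 0.2564]
orientation: [[0.091, 0.996, 0.014], [0.996, -0.091, -0.001], [0.0, 0.014, -1.0]]
wrist_force: [1.2, 0.1, 0.7]
width: 0.342
grasp_force: 30.0
```

```bash
python3 go.py 0.5048 -0.2434 0.25
```

```text
t 16.2 p [0.5675 0.0115 0.2564] yaw 84.80062888057616 z [ 0.0144 -0.001  -0.9999] w 0.3416245731523156 gf 29.999535083770752 F [1.1864 0.0885 0.6511] q [-0.0744 -0.0998  1.772   0.0001  1.4549  0.0164]
dtool/0.05 [-5.1903 -0.7895  0.1157]
```

Request:
step_arm:
  delta_pos:
    - [-0.74,-0.1,0]
    - [-0.74,-0.1,0]
    - [-0.74,-0.1,0]
    - [-0.74,-0.1,0]
    - [-0.74,-0.1,0]
    - [-0.74,-0.1,0]
    - [-0.74,-0.1,0]
    - [0,0,0]
    - [0,0,0]
  twist:
    - [0,0,0]
    - [0,0,0]
    - [0,0,0]
    - [0,0,0]
    - [0,0,0]
    - [0,0,0]
    - [0,0,0]
    - [0,0,0]
    - [0,0,0]
  hand: [-1,-1,-1,-1,-1,-1,-1,-1,-1]

```text
time_s: 16.95
tool_pos: [0.5046, -0.2445, 0.2463]
orientation: [[0.094, 0.996, -0.001], [0.996, -0.094, 0.001], [0.001, -0.001, -1.0]]
wrist_force: [0.6, 0.9, -0.3]
width: 0.341
grasp_force: 30.0
```

```bash
python3 go.py 0.5048 -0.2434 0.014
```

```text
t 16.95 p [ 0.5046 -0.2445  0.2463] yaw 84.57789919908075 z [-0.0007  0.0007 -1.    ] w 0.34080266932961983 gf 29.9996155500412 F [ 0.6351  0.9415 -0.3329] q [-0.5471 -0.1004  1.7893  0.0003  1.4537 -0.4525]
dtool/0.05 [0.0202 0.0047 4.6469]
```

Request:
step_arm:
  delta_pos:
    - [0,0,0.6]
    - [0,0,0.6]
    - [0,0,0.6]
    - [0,0,0.6]
    - [0,0,0.6]
    - [0,0,0.6]
    - [0,0,0.5]
    - [0,0,0.3]
    - [0,0,0.24]
    - [0,0,0]
  twist:
    - [0,0,0]
    - [0,0,0]
    - [0,0,0]
    - [0,0,0]
    - [0,0,0]
    - [0,0,0]
    - [0,0,0]
    - [0,0,0]
    - [0,0,0]
    - [0,0,0]
  hand: [-1,-1,-1,-1,-1,-1,-1,-1,-1,-1]

```text
time_s: 17.78
tool_pos: [0.5037, -0.2407, 0.012]
orientation: [[0.089, 0.996, -0.005], [0.996, -0.089, 0.003], [0.003, -0.005, -1.0]]
wrist_force: [0.1, 0.5, -0.2]
width: 0.338
grasp_force: 30.0
```

Request:
step_arm:
  delta_pos:
    - [0,0,0]
    - [0,0,0]
    - [0,0,0]
    - [0,0,0]
    - [0,0,-0.1]
    - [0,0,-0.4]
    - [0,0,-0.8]
    - [0,0,-0.8]
    - [0,0,-0.8]
    - [0,0,-0.8]
  twist:
    - [0,0,0]
    - [0,0,0]
    - [0,0,0]
    - [0,0,0]
    - [0,0,0]
    - [0,0,0]
    - [0,0,0]
    - [0,0,0]
    - [0,0,0]
    - [0,0,0]
  hand: [0,0,0,0,0,0,0,0,0,0]

```text
time_s: 18.62
tool_pos: [0.5052, -0.243, 0.2031]
orientation: [[0.091, 0.996, 0.001], [0.996, -0.091, -0.001], [-0.001, 0.001, -1.0]]
wrist_force: [0.8, -0.5, -1.0]
width: 0.501
grasp_force: 0.0
```

Request:
step_arm:
  delta_pos:
    - [0.3,0.5,-0.5]
    - [0.3,0.5,0]
    - [0,0,0]
  twist:
    - [0,0,0]
    - [0,0,0]
    - [0,0,0]
  hand: [-0.5,-1,-1]

```text
time_s: 18.87
tool_pos: [0.5621, -0.2168, 0.2298]
orientation: [[0.089, 0.996, 0.008], [0.996, -0.089, -0.002], [-0.001, 0.008, -1.0]]
wrist_force: [-0.9, -0.4, -0.6]
width: 0.342
grasp_force: 0.0
```

```bash
python3 w.py w5; python3 go.py
```

```text
red []
red []
red []
green [([273.6, 184.7], 0.73, array([ 0.508, -0.239,  0.014]))]
green [([359.4, 142.5], 0.58, array([ 0.662, -0.165,  0.014]))]
green []
blue [([441.3, 39.3], 0.71, array([ 0.734, -0.074,  0.014])), ([327.3, 178.9], 0.59, array([ 0.582, -0.237,  0.014]))]
blue []
blue []
yellow []
yellow [([361.5, 140.0], 0.44, array([ 0.669, -0.17 ,  0.014]))]
yellow [([294.1, 160.2], 0.4, array([ 0.564, -0.302,  0.014]))]
t 19.62 p [ 0.5578 -0.2178  0.2252] yaw 84.78902379457381 z [-0. -0. -1.] w 1.0940144494693158e-05 gf 0.0 F [0.0967 0.095  1.6562] q [-0.4618 -0.0055  1.7333 -0.      1.4137 -0.3709]
```

View pics/w5j.png

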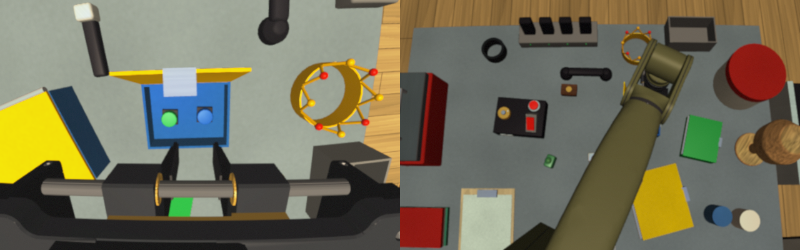

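Both caps lie in the case: (169,119) and (205,116) in the left half of the picture. The top view on the right shows no further cap. Next I'll take the closed fingers over to the outer side of the flap.

Request:
step_arm:
  delta_pos:
    - [0,-0.23,-0.4]
    - [0.67,0,0]
    - [0.67,0,0]
    - [0.67,0,0]
    - [0.67,0,0]
    - [0,0,0.6]
    - [0,0,0.6]
    - [0,0,0.6]
    - [0,0,0]
    - [0,0,0]
  twist:
    - [0,0,0]
    - [0,0,0]
    - [0,0,0]
    - [0,0,0]
    - [0,0,0]
    - [0,0,0]
    - [0,0,0]
    - [0,0,0]
    - [0,0,0]
    - [0,0,0]
  hand: [-1,-1,-1,-1,-1,-1,-1,-1,-1,-1]

```text
time_s: 20.45
tool_pos: [0.5573, -0.0828, 0.1535]
orientation: [[0.091, 0.996, -0.004], [0.996, -0.091, 0.001], [0.001, -0.004, -1.0]]
wrist_force: [0.3, -0.2, 0.1]
width: 0.004
grasp_force: 0.0
```

```bash
cat > cs.py <<'E'
from h import *
o=manip.get_obs(); d=np.array(o["tool_pos"])-[.545,-.2325,0]; a=-.0925
print("case xyz mm",(1000*np.array([d[0]*np.cos(a)+d[1]*np.sin(a),-d[0]*np.sin(a)+d[1]*np.cos(a),d[2]])).round(1),"F",np.round(o["wrist_force"],1),round(o["time_s"],1))
E
python3 cs.py
```

```text
case xyz mm [ -1.6 150.2 153.5] F [ 0.3 -0.2  0.1] 20.4
```

Request:
step_arm:
  delta_pos:
    - [-0.43,0,0]
    - [-0.43,0,0]
    - [-0.35,0,-0.09]
    - [-0.35,0,-0.09]
    - [-0.355,0,0.02]
    - [-0.355,0,0.02]
  twist:
    - [0,0,0]
    - [0,0,0]
    - [0,0,0]
    - [0,0,0]
    - [0,0,0]
    - [0,0,0]
  hand: [-1,-1,-1,-1,-1,-1]

```text
time_s: 20.95
tool_pos: [0.5501, -0.1977, 0.1661]
orientation: [[0.091, 0.996, 0.005], [0.996, -0.091, -0.001], [-0.001, 0.005, -1.0]]
wrist_force: [0.9, 1.9, -1.7]
width: 0.004
grasp_force: 0.7
```

```bash
python3 cs.py
```

```text
case xyz mm [  1.8  35.1 166.1] F [ 0.9  1.9 -1.7] 20.9
```

Request:
step_arm:
  delta_pos:
    - [-0.34,0,0.14]
    - [-0.34,0,0.14]
    - [-0.29,0,0.24]
    - [-0.29,0,0.24]
    - [-0.2,0,0.33]
    - [-0.2,0,0.33]
    - [-0.1,0,0.25]
    - [-0.08,0,0.25]
    - [0,0,0]
  twist:
    - [0,0,0]
    - [0,0,0]
    - [0,0,0]
    - [0,0,0]
    - [0,0,0]
    - [0,0,0]
    - [0,0,0]
    - [0,0,0]
    - [0,0,0]
  hand: [-1,-1,-1,-1,-1,-1,-1,-1,-1]

```text
time_s: 21.7
tool_pos: [0.5382, -0.2875, 0.0629]
orientation: [[0.091, 0.996, -0.004], [0.996, -0.091, 0.003], [0.002, -0.005, -1.0]]
wrist_force: [-1.0, 0.2, -0.9]
width: 0.005
grasp_force: 0.0
```

```bash
python3 cs.py
```

```text
case xyz mm [ -1.7 -55.4  62.9] F [-1.   0.2 -0.9] 21.7
```

Request:
step_arm:
  delta_pos:
    - [0,0,0.06]
    - [0,0,0.06]
    - [0,0,0.06]
    - [0,0,0]
  twist:
    - [0,0,0]
    - [0,0,0]
    - [0,0,0]
    - [0,0,0]
  hand: [-1,-1,-1,-1]

```text
time_s: 22.03
tool_pos: [0.5401, -0.2875, 0.0572]
orientation: [[0.09, 0.996, 0.0], [0.996, -0.09, -0.0], [-0.0, 0.0, -1.0]]
wrist_force: [0.0, -0.1, -0.4]
width: -0.001
grasp_force: 0.0
```

Request:
step_arm:
  delta_pos:
    - [0,0,0.05]
    - [0,0,0.05]
    - [0,0,0]
  twist:
    - [0,0,0]
    - [0,0,0]
    - [0,0,0]
  hand: [-1,-1,-1]

```text
time_s: 22.28
tool_pos: [0.5398, -0.2876, 0.0518]
orientation: [[0.09, 0.996, -0.0], [0.996, -0.09, 0.0], [0.0, -0.0, -1.0]]
wrist_force: [0.7, 0.3, 0.3]
width: 0.002
grasp_force: 0.0
```

```bash
python3 - <<'E'
from h import *
p=shot("wrist"); s=shot("side"); cv2.imwrite("pics/j6.png",np.vstack([cv2.resize(p["color"],(480,300)),cv2.resize(s["color"][100:280,160:448],(480,300))]))
E
```

```text
(no output)
```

View pics/j6.png

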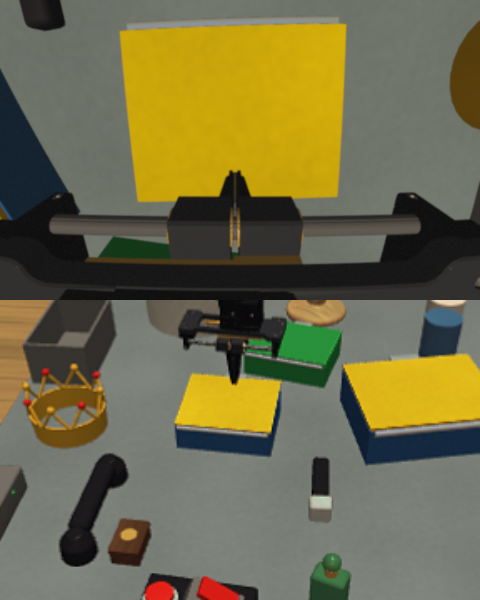

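The flap is down, nearly level, with the fingertips near its free edge. I'll keep pressing.

Request:
step_arm:
  delta_pos:
    - [0,0,0.05]
    - [0,0,0.05]
    - [0,0,0]
  twist:
    - [0,0,0]
    - [0,0,0]
    - [0,0,0]
  hand: [-1,-1,-1]

```text
time_s: 22.63
tool_pos: [0.5399, -0.2879, 0.0468]
orientation: [[0.091, 0.996, -0.0], [0.996, -0.091, 0.0], [-0.0, -0.0, -1.0]]
wrist_force: [-0.3, 0.2, 0.9]
width: 0.005
grasp_force: 0.1
```

```bash
python3 - <<'E'
from h import *
p=shot("wrist"); a=-.0925
def case(w): d=w-np.array([.545,-.2325,0]); return np.round(1000*np.array([d[0]*np.cos(a)+d[1]*np.sin(a),-d[0]*np.sin(a)+d[1]*np.cos(a),d[2]]),1)
print("tcp px",proj(p,np.array(manip.get_obs()["tool_pos"])))
h=cv2.cvtColor(p["color"],cv2.COLOR_BGR2HSV); m=cv2.inRange(h,np.array((20,150,100)),np.array((35,255,255))); m[:,:140]=0; m[:,500:]=0
c=max(cv2.findContours(m,0,2)[0],key=cv2.contourArea); q=cv2.approxPolyDP(c,8,True)[:,0]
for u in q: print(u,case(onz(p,u,.055)),case(onz(p,u,.045)))
cv2.imwrite("pics/crop7.png",cv2.resize(p["color"][200:300,230:400],(680,400),interpolation=cv2.INTER_CUBIC))
E
```

```text
tcp px [312.5033233  232.06280623]
[465  31] [83.1 66.9 55. ] [87.7 69.  45. ]
[156  39] [-86.2  62.6  55. ] [-90.9  64.4  45. ]
[183 270] [-87.9 -80.5  55. ] [-92.7 -86.6  45. ]
[291 261] [-14.2 -73.   55. ] [-15.  -78.6  45. ]
[306 227] [ -4.1 -48.5  55. ] [ -4.4 -52.7  45. ]
[321 229] [  5.5 -49.8  55. ] [  5.8 -54.2  45. ]
[335 261] [ 15.  -72.9  55. ] [ 15.8 -78.5  45. ]
[449 263] [ 92.1 -74.8  55. ] [ 97.1 -80.5  45. ]
```

View pics/crop7.png

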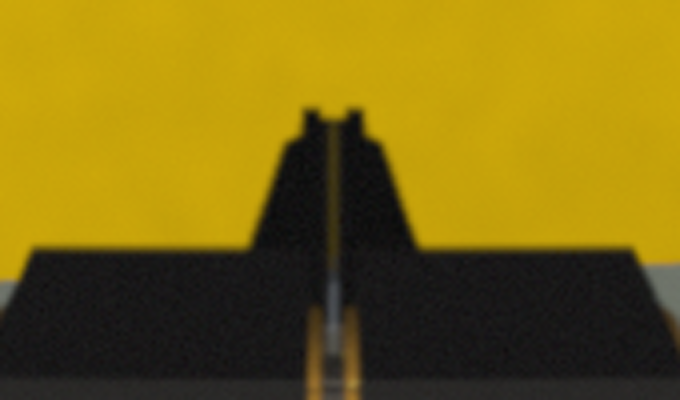

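Request:
step_arm:
  delta_pos:
    - [0,0,0.05]
    - [0,0,0.05]
    - [0,0,0]
  twist:
    - [0,0,0]
    - [0,0,0]
    - [0,0,0]
  hand: [-1,-1,-1]

```text
time_s: 22.93
tool_pos: [0.5399, -0.2879, 0.0417]
orientation: [[0.091, 0.996, -0.0], [0.996, -0.091, 0.0], [-0.0, -0.0, -1.0]]
wrist_force: [0.5, 0.5, 1.1]
width: 0.005
grasp_force: 0.3
```

```bash
python3 - <<'E'
from h import *
s=shot("side"); o=manip.get_obs(); t=np.array(o["tool_pos"]); print(t,o["wrist_force"],"tip px",proj(s,t))
for y,z in((-69.5,.055),(-69.5,.065),(67.5,.055)):
  for x in(-85,85):
    a=-.0925; w=np.array([.545+(x*np.cos(a)-y*np.sin(a))/1e3,-.2325+(x*np.sin(a)+y*np.cos(a))/1e3,z]); print(x,y,z,proj(s,w).round(1))
x0,y0=230,110; cv2.imwrite("pics/crop8.png",cv2.resize(s["color"][y0:y0+100,x0:x0+130],(780,600),interpolation=cv2.INTER_CUBIC))
E
```

```text
[ 0.53986973 -0.28779878  0.04180429] [-0.16834285  1.05448043  0.32700532] tip px [300.82296324 155.91837166]
-85 -69.5 0.055 [328.5 152.7]
85 -69.5 0.055 [275.3 147.2]
-85 -69.5 0.065 [328.5 150. ]
85 -69.5 0.065 [275.  144.5]
-85 67.5 0.055 [320.7 179.8]
85 67.5 0.055 [263.1 173.3]
```

View pics/crop8.png

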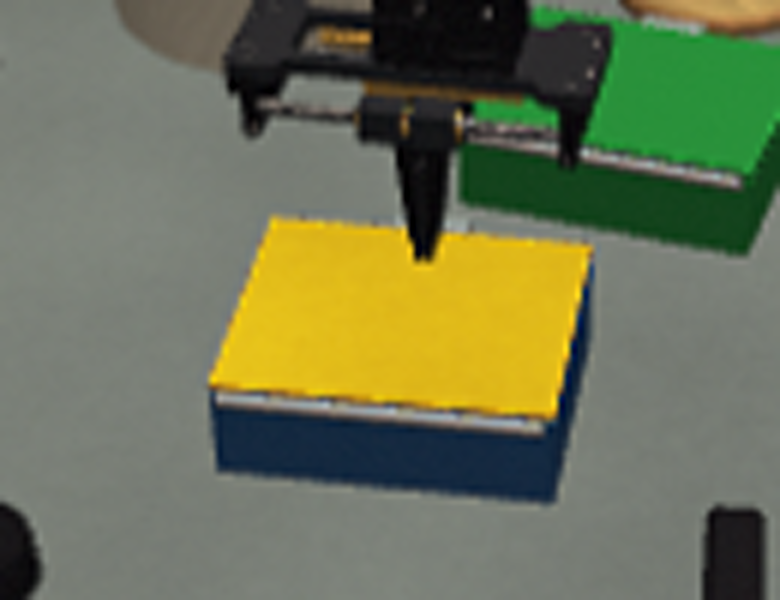

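Request:
step_arm:
  delta_pos:
    - [0,0,0.05]
    - [0,0,0.05]
    - [0,0,0]
  twist:
    - [0,0,0]
    - [0,0,0]
    - [0,0,0]
  hand: [-1,-1,-1]

```text
time_s: 23.23
tool_pos: [0.5395, -0.2874, 0.0362]
orientation: [[0.091, 0.996, -0.001], [0.996, -0.091, 0.001], [0.001, -0.001, -1.0]]
wrist_force: [0.5, 0.2, -0.1]
width: 0.002
grasp_force: 0.0
```

```bash
cat > fl.py <<'E'
from h import *
s=shot("side"); h=cv2.cvtColor(s["color"],cv2.COLOR_BGR2HSV); m=cv2.inRange(h,np.array((20,150,80)),np.array((35,255,255)))
m[:120]=0; m[200:]=0; m[:,:250]=0; m[:,345:]=0
a=-.0925
W=lambda x,y,z: np.array([.545+(x*np.cos(a)-y*np.sin(a))/1e3,-.2325+(x*np.sin(a)+y*np.cos(a))/1e3,z])
# top boundary rows at columns near predicted free edge points, vs predicted for theta
for x in(-60,-45,45,60):
    best=[]
    for th in np.arange(-.02,.2,.005):
        d=137; q=proj(s,W(x,67.5-d*np.cos(th),.055+d/1e3*np.sin(th))); col=int(round(q[0])); r=np.nonzero(m[:,col])[0].min(); best.append((abs(r-.5-q[1]),round(float(th),3)))
    print(x,min(best))
cv2.imwrite("pics/fl.png",s["color"])
E
python3 fl.py; python3 cs.py
```

```text
-60 (np.float64(0.002012409053321562), 0.01)
-45 (np.float64(0.031516945701184795), 0.025)
45 (np.float64(0.0552225773305679), 0.0)
60 (np.float64(0.007219913718984117), -0.015)
case xyz mm [ -0.4 -55.3  36.4] F [ 0.   0.2 -0.2] 23.3
```

```bash
python3 - <<'E'
from h import *
s=shot("side"); t=shot("top"); x0,y0=250,120
a=cv2.resize(s["color"][y0:y0+75,x0:x0+100],(800,600),interpolation=cv2.INTER_CUBIC)[:380]
p=shot("wrist"); b=cv2.resize(p["color"][200:255,230:430],(800,220),interpolation=cv2.INTER_CUBIC)
cv2.imwrite("pics/j9.png",np.vstack([a,b]))
E
```

```text
(no output)
```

View pics/j9.png

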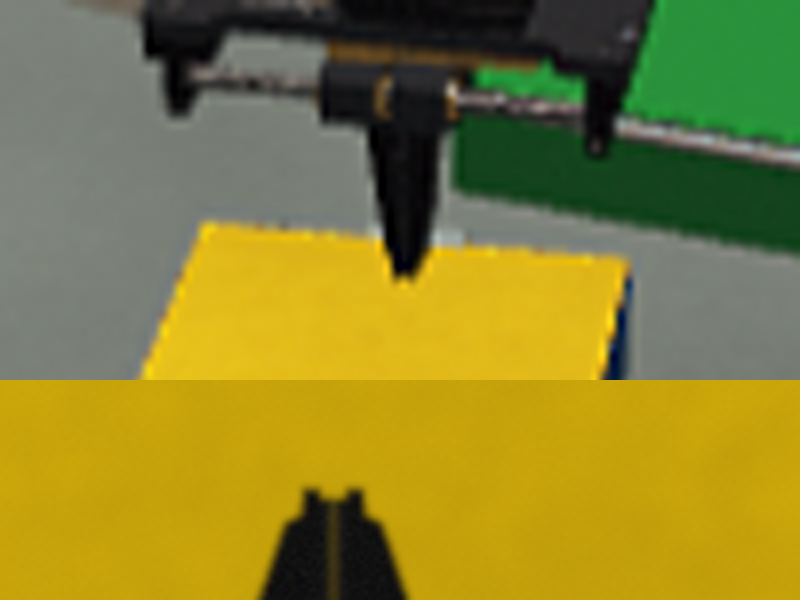

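The fingertips really end about 10 to 15 mm above the stated TCP, and the flap has followed them down to nearly level. I'll keep pressing.

Request:
step_arm:
  delta_pos:
    - [0,0,0.05]
    - [0,0,0.03]
    - [0,0,0]
  twist:
    - [0,0,0]
    - [0,0,0]
    - [0,0,0]
  hand: [-1,-1,-1]

```text
time_s: 23.68
tool_pos: [0.5405, -0.2881, 0.0357]
orientation: [[0.091, 0.996, 0.0], [0.996, -0.091, -0.0], [-0.0, 0.0, -1.0]]
wrist_force: [-5.4, 2.7, 11.7]
width: 0.005
grasp_force: 5.9
```

Request:
step_arm:
  delta_pos:
    - [0,0,0.05]
    - [0,0,0]
  twist:
    - [0,0,0]
    - [0,0,0]
  hand: [-1,-1]

```text
time_s: 23.85
tool_pos: [0.5405, -0.2882, 0.0356]
orientation: [[0.09, 0.996, -0.001], [0.996, -0.09, 0.0], [0.0, -0.001, -1.0]]
wrist_force: [-9.9, 6.1, 24.4]
width: 0.006
grasp_force: 11.6
```

Request:
step_arm:
  delta_pos:
    - [0,0,-0.2]
    - [0,0,-0.4]
    - [0,0,-0.8]
    - [0,0,-0.8]
    - [0,0,-0.8]
    - [0,0,-0.8]
    - [0,0,0]
    - [0,0,0]
  twist:
    - [0,0,0]
    - [0,0,0]
    - [0,0,0]
    - [0,0,0]
    - [0,0,0]
    - [0,0,0]
    - [0,0,0]
    - [0,0,0]
  hand: [-1,-1,-1,-1,-1,-1,-1,-1]

```text
time_s: 24.52
tool_pos: [0.5418, -0.289, 0.2251]
orientation: [[0.091, 0.996, 0.007], [0.996, -0.091, -0.004], [-0.004, 0.007, -1.0]]
wrist_force: [0.8, 0.5, -0.2]
width: 0.007
grasp_force: 0.0
```

```bash
python3 fl.py; python3 cs.py; python3 - <<'E'
from h import *
s=shot("side"); x0,y0=250,120
a=cv2.resize(s["color"][y0:y0+75,x0:x0+100],(400,300),interpolation=cv2.INTER_CUBIC)
p=shot("wrist"); b=cv2.resize(p["color"],(480,300))
cv2.imwrite("pics/j10.png",np.hstack([a[:,:320],b])); cv2.imwrite("pics/w10.png",p["color"])
E
```

```text
-60 (np.float64(0.002012409053321562), 0.01)
-45 (np.float64(0.031516945701184795), 0.025)
45 (np.float64(0.0552225773305679), 0.0)
60 (np.float64(0.007219913718984117), -0.015)
case xyz mm [  0.6 -55.8 221.9] F [-0.  -0.7 -1. ] 24.6
```

View pics/j10.png

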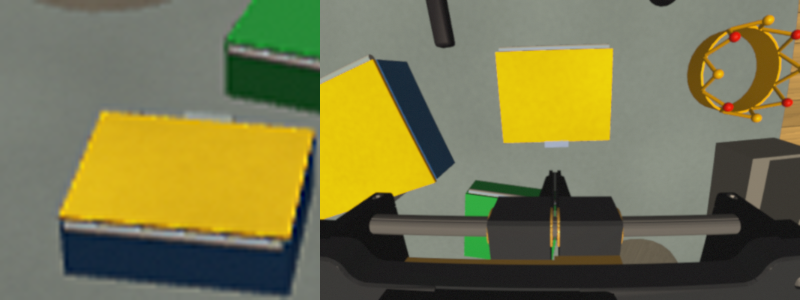

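The flap lies level and stays shut after the 24 N press against a hard stop, with its tab at (555,145) in the right half of the picture. On to the ring.

Request:
step_arm:
  delta_pos:
    - [0.81,-0.07,-0.04]
    - [0.81,-0.07,-0.04]
    - [0.81,-0.07,-0.04]
    - [0.81,-0.07,-0.04]
    - [0.81,-0.07,-0.04]
    - [0.81,-0.07,-0.04]
    - [0.81,-0.07,-0.04]
    - [0.81,-0.07,-0.04]
  twist:
    - [0,0,0]
    - [0,0,0]
    - [0,0,0]
    - [0,0,0]
    - [0,0,0]
    - [0,0,0]
    - [0,0,0]
    - [0,0,0]
  hand: [0.5,0.5,0.5,0.5,0.5,0.5,0.5,0.5]

```text
time_s: 25.33
tool_pos: [0.5399, 0.0393, 0.2341]
orientation: [[0.091, 0.996, -0.004], [0.996, -0.091, 0.0], [-0.0, -0.004, -1.0]]
wrist_force: [0.8, 0.3, 0.1]
width: 0.505
grasp_force: 0.0
```

Request:
step_arm:
  delta_pos:
    - [0.81,-0.07,0]
    - [0.81,-0.07,0]
    - [0.81,-0.07,0]
    - [0.81,-0.07,0]
    - [0.81,-0.07,0]
    - [0.81,-0.07,0]
    - [0.81,-0.07,0]
    - [0,0,0]
    - [0,0,0]
  twist:
    - [0,0,0]
    - [0,0,0]
    - [0,0,0]
    - [0,0,0]
    - [0,0,0]
    - [0,0,0]
    - [0,0,0]
    - [0,0,0]
    - [0,0,0]
  hand: [0.5,0.5,0.5,0.5,0.5,0.5,0.5,0.5,0.5]

```text
time_s: 26.08
tool_pos: [0.5412, 0.3233, 0.2334]
orientation: [[0.087, 0.996, -0.005], [0.996, -0.087, -0.002], [-0.003, -0.004, -1.0]]
wrist_force: [-0.1, -0.1, 0.0]
width: 0.746
grasp_force: 0.0
```

```bash
cat > r.py <<'E'
import sys
from h import *
p=shot("wrist"); cv2.imwrite("pics/%s.png"%sys.argv[1],p["color"]); q=p
for t in("ring_c","rocker_hi"): print(t,[(x["uv"],round(x["score"],2),onz(p,x["uv"],.095).round(4)) for x in cams.search_frame(p,t)[:2]])
r=cams.search_frame(p,"ring_c")
if r:
    u,v=map(int,r[0]["uv"]); w=45; im=p["color"][max(v-w,0):v+w,u-w:u+w]; h=cv2.cvtColor(im,cv2.COLOR_BGR2HSV)
    m=cv2.inRange(h,np.array((12,90,70)),np.array((32,255,255))); c=max(cv2.findContours(m,0,2)[0],key=cv2.contourArea)
    (x,y),R=cv2.minEnclosingCircle(c); a=(x+u-w,y+max(v-w,0)); print("ring circ",a,R,[onz(p,a,z).round(4) for z in(.098,.108)],"exp R",f(p)*.023/.2)
E
python3 go.py; python3 r.py w11
```

```text
t 26.08 p [0.5412 0.3233 0.2334] yaw 85.00037357131062 z [-0.0046 -0.0025 -1.    ] w 0.7460142676714329 gf 0.0 F [-0.087  -0.0982  0.013 ] q [ 0.4535  0.0638  1.6489 -0.0002  1.4341  0.5408]
ring_c [([315.4, 180.7], 0.81, array([0.5435, 0.3224, 0.095 ]))]
rocker_hi [([287.4, 263.0], 0.64, array([0.5013, 0.2235, 0.095 ]))]
ring circ (313.40079498291016, 185.78174591064453) 23.718393325805664 [array([0.5409, 0.3176, 0.098 ]), array([0.5411, 0.3204, 0.108 ])] exp R 35.554201523367205
```

View pics/w11.png

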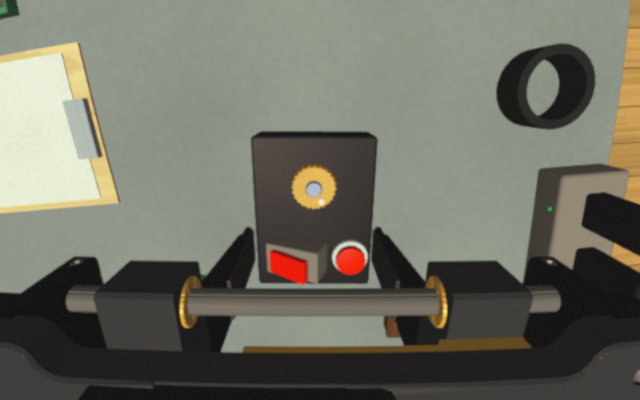

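The wrist view shows the ring at (314,187), its stud at (314,189) and its white dot at (321,203). The rocker is at (290,265) and the lamp at (349,259).

```bash
python3 - <<'E'
from h import *
np.set_printoptions(precision=4,suppress=True)
p=shot("wrist"); print(p["Tw"][:3,3])
x,y=313,187; im=p["color"][y-45:y+45,x-45:x+45]; h=cv2.cvtColor(im,cv2.COLOR_BGR2HSV)
m=cv2.inRange(h,np.array((5,0,110)),np.array((125,255,255))); m=cv2.morphologyEx(m,cv2.MORPH_CLOSE,np.ones((5,5)))
c=max(cv2.findContours(m,0,2)[0],key=cv2.contourArea); (cx,cy),R=cv2.fitEllipse(c)[:2]; u=(cx+x-45,cy+y-45); print(u,R,onz(p,u,.108),onz(p,u,.1))
s=cv2.inRange(h,np.array((90,5,90)),np.array((130,120,255))); c=max(cv2.findContours(s,0,2)[0],key=cv2.contourArea); (cx,cy),R=cv2.minEnclosingCircle(c); u=(cx+x-45,cy+y-45); print("stud",u,R,onz(p,u,.114))
# cue corners of top at z .06
for u in((252,137),(378,137),(369,283)): print(onz(p,u,.06))
t=shot("top"); print([(r["uv"],onz(t,r["uv"],.1)) for r in cams.search_frame(t,"ring_c")[:1]])
E
python3 go.py
```

```text
[0.551  0.4056 0.4264]
(311.56290435791016, 184.0629768371582) (43.566104888916016, 44.352901458740234) [0.5411 0.3192 0.108 ] [0.5408 0.3171 0.1   ]
stud (311.3387107849121, 186.08064651489258) 6.9787726402282715 [0.5408 0.3187 0.114 ]
[0.4751 0.3699 0.06  ]
[0.6228 0.3563 0.06  ]
[0.6049 0.1592 0.06  ]
[([169.7, 182.4], array([0.5369, 0.3085, 0.1   ]))]
t 26.43 p [0.543  0.3207 0.2367] yaw 84.69696542594667 z [-0.     -0.0001 -1.    ] w 0.7529942142613268 gf 0.0 F [0.0419 0.3611 0.5074] q [ 0.4484  0.0592  1.6482 -0.0001  1.4342  0.541 ]
```

Request:
step_arm:
  delta_pos:
    - [-0.05,-0.04,0]
    - [0,0,0]
    - [0,0,0]
    - [0,0,0]
    - [0,0,0]
    - [0,0,0]
    - [0,0,0]
    - [0,0,0]
    - [0,0,0]
    - [0,0,0]
  twist:
    - [0,0,0]
    - [0,0,-1]
    - [0,0,-1]
    - [0,0,-1]
    - [0,0,-1]
    - [0,0,-1]
    - [0,0,-1]
    - [0,0,-1]
    - [0,0,-1]
    - [0,0,-1]
  hand: [0.5,0.5,0.5,0.5,0.5,0.5,0.5,0.5,0.5,0.5]

```text
time_s: 27.27
tool_pos: [0.5406, 0.319, 0.237]
orientation: [[-0.838, 0.545, 0.0], [0.545, 0.838, 0.0], [-0.0, 0.0, -1.0]]
wrist_force: [-0.2, 0.9, 0.2]
width: 0.75
grasp_force: 0.0
```

Request:
step_arm:
  delta_pos:
    - [0,0,0]
    - [0,0,0]
    - [0,0,0]
    - [0,0,0]
    - [0,0,0]
    - [0,0,0]
    - [0,0,0]
    - [0,0,0]
    - [0,0,0]
  twist:
    - [0,0,-1]
    - [0,0,-1]
    - [0,0,-1]
    - [0,0,-1]
    - [0,0,-1]
    - [0,0,-1]
    - [0,0,-1]
    - [0,0,-1]
    - [0,0,-1]
  hand: [0.5,0.5,0.5,0.5,0.5,0.5,0.5,0.5,0.5]

```text
time_s: 28.02
tool_pos: [0.5406, 0.319, 0.2369]
orientation: [[-0.876, -0.483, 0.0], [-0.483, 0.876, 0.0], [-0.0, -0.0, -1.0]]
wrist_force: [0.2, -0.6, -0.3]
width: 0.751
grasp_force: 0.0
```

Request:
step_arm:
  delta_pos:
    - [0,0,0]
    - [0,0,0]
    - [0,0,0]
    - [0,0,0]
    - [0,0,0]
    - [0,0,0]
    - [0,0,0]
    - [0,0,0]
    - [0,0,0]
  twist:
    - [0,0,-1]
    - [0,0,-1]
    - [0,0,-1]
    - [0,0,-1]
    - [0,0,-1]
    - [0,0,-1]
    - [0,0,-1]
    - [0,0,-1]
    - [0,0,0]
  hand: [0.5,0.5,0.5,0.5,0.5,0.5,0.5,0.5,0.5]

```text
time_s: 28.77
tool_pos: [0.5406, 0.319, 0.2369]
orientation: [[-0.111, -0.994, 0.0], [-0.994, 0.111, 0.0], [-0.0, -0.0, -1.0]]
wrist_force: [1.1, 0.2, 0.3]
width: 0.749
grasp_force: 0.0
```

```bash
python3 go.py 0.541 0.3185 0.072; python3 - <<'E'
from h import *
p=shot("wrist"); u=proj(p,np.array([.541,.3185,.108])); print(u)
x,y=map(int,u); im=p["color"][y-45:y+45,x-45:x+45]; h=cv2.cvtColor(im,cv2.COLOR_BGR2HSV)
m=cv2.inRange(h,np.array((8,80,70)),np.array((35,255,255))); m=cv2.morphologyEx(m,cv2.MORPH_CLOSE,np.ones((5,5)))
c=max(cv2.findContours(m,0,2)[0],key=cv2.contourArea); (cx,cy),R=cv2.fitEllipse(c)[:2]; u=(cx+x-45,cy+y-45); print(u,R,onz(p,u,.108),onz(p,u,.1))
E
```

```text
t 28.77 p [0.5406 0.319  0.2369] yaw -96.37026154129961 z [ 0.0004  0.0002 -1.    ] w 0.7485146508505969 gf 0.0 F [1.0687 0.1829 0.2891] q [ 0.4477  0.0523  1.6549 -0.      1.434  -2.5828]
dtool/0.05 [ 0.0103 -0.0081  3.2985]
[312.57098706 180.26638599]
(312.5281295776367, 177.66948699951172) (45.82633972167969, 46.317138671875) [0.54072874 0.31565966 0.108     ] [0.54095874 0.31763992 0.1       ]
```

Request:
step_arm:
  delta_pos:
    - [0.03,0,0.5]
    - [0,0,0.6]
    - [0,0,0.6]
    - [0,0,0.6]
    - [0,0,0.5]
    - [0,0,0.3]
    - [0,0,0.2]
    - [0,0,0]
    - [0,0,0]
    - [0,0,0]
  twist:
    - [0,0,0]
    - [0,0,0]
    - [0,0,0]
    - [0,0,0]
    - [0,0,0]
    - [0,0,0]
    - [0,0,0]
    - [0,0,0]
    - [0,0,0]
    - [0,0,0]
  hand: [0.5,0.5,0.5,0.5,0.5,0.5,0.5,0.5,-1,-1]
  newtons: 30

```text
time_s: 29.65
tool_pos: [0.5416, 0.3186, 0.0735]
orientation: [[-0.113, -0.994, 0.003], [-0.994, 0.113, 0.001], [-0.002, -0.003, -1.0]]
wrist_force: [1.0, -0.6, 0.0]
width: 0.66
grasp_force: 0.0
```

Request:
step_arm:
  delta_pos:
    - [0,0,0]
    - [0,0,0]
    - [0,0,0]
    - [0,0,0]
  twist:
    - [0,0,0]
    - [0,0,0]
    - [0,0,0]
    - [0,0,0]
  hand: [-1,-1,-1,-1]

```text
time_s: 29.98
tool_pos: [0.541, 0.3185, 0.073]
orientation: [[-0.112, -0.994, 0.002], [-0.994, 0.112, 0.001], [-0.001, -0.002, -1.0]]
wrist_force: [-0.7, 0.6, 4.0]
width: 0.478
grasp_force: 30.0
```

Request:
step_arm:
  delta_pos:
    - [0,0,0.002]
    - [0,0,0.002]
    - [0,0,0.002]
    - [0,0,0.002]
    - [0,0,0.002]
    - [0,0,0.002]
    - [0,0,0.002]
    - [0,0,0.002]
    - [0,0,0.002]
    - [0,0,0.002]
  twist:
    - [0,0,1]
    - [0,0,1]
    - [0,0,1]
    - [0,0,1]
    - [0,0,1]
    - [0,0,1]
    - [0,0,1]
    - [0,0,1]
    - [0,0,1]
    - [0,0,1]
  hand: [-1,-1,-1,-1,-1,-1,-1,-1,-1,-1]

```text
time_s: 30.82
tool_pos: [0.5426, 0.3172, 0.0721]
orientation: [[-0.968, -0.251, 0.005], [-0.251, 0.968, -0.002], [-0.004, -0.003, -1.0]]
wrist_force: [3.5, -4.6, 2.4]
width: 0.478
grasp_force: 30.0
```

```bash
cat > tq.py <<'E'
from h import *
o=manip.get_obs(); R=np.array(o["orientation"]); print(round(o["time_s"],2),"torque",np.round(o["wrist_torque"],2),"F",np.round(o["wrist_force"],1),"z",o["tool_pos"].round(4) if hasattr(o["tool_pos"],"round") else o["tool_pos"],"yaw",np.degrees(np.arctan2(R[1,0],R[0,0])).round(1),"q6",round(o["joint_positions"][5],3),"w",round(o["width"],3),o["grasp_force"])
E
python3 tq.py
```

```text
30.82 torque [-0.74 -0.58  0.14] F [ 3.5 -4.6  2.4] z [0.5426 0.3172 0.0721] yaw -165.5 q6 -1.377 w 0.478 29.99439150094986
```

Request:
step_arm:
  delta_pos:
    - [0,0,0.002]
    - [0,0,0.002]
    - [0,0,0.002]
    - [0,0,0.002]
    - [0,0,0.002]
    - [0,0,0.002]
    - [0,0,0.002]
    - [0,0,0.002]
    - [0,0,0.002]
    - [0,0,0.002]
  twist:
    - [0,0,1]
    - [0,0,1]
    - [0,0,1]
    - [0,0,1]
    - [0,0,1]
    - [0,0,1]
    - [0,0,1]
    - [0,0,1]
    - [0,0,1]
    - [0,0,1]
  hand: [-1,-1,-1,-1,-1,-1,-1,-1,-1,-1]

```text
time_s: 31.65
tool_pos: [0.5418, 0.3153, 0.071]
orientation: [[-0.584, 0.811, 0.002], [0.811, 0.584, -0.005], [-0.006, -0.001, -1.0]]
wrist_force: [0.5, -9.1, 6.3]
width: 0.476
grasp_force: 30.0
```

Request:
step_arm:
  delta_pos:
    - [0,0,0.002]
    - [0,0,0.002]
    - [0,0,0.002]
    - [0,0,0.002]
    - [0,0,0.002]
    - [0,0,0.002]
    - [0,0,0.002]
    - [0,0,0.002]
    - [0,0,0.002]
    - [0,0,0.002]
  twist:
    - [0,0,1]
    - [0,0,1]
    - [0,0,1]
    - [0,0,1]
    - [0,0,1]
    - [0,0,1]
    - [0,0,1]
    - [0,0,1]
    - [0,0,1]
    - [0,0,1]
  hand: [-1,-1,-1,-1,-1,-1,-1,-1,-1,-1]

```text
time_s: 32.48
tool_pos: [0.5398, 0.3153, 0.0699]
orientation: [[0.545, 0.839, -0.002], [0.839, -0.545, -0.006], [-0.006, 0.001, -1.0]]
wrist_force: [-5.8, -9.7, 10.3]
width: 0.474
grasp_force: 30.0
```

Request:
step_arm:
  delta_pos:
    - [0,0,0.002]
    - [0,0,0.002]
    - [0,0,0.002]
    - [0,0,0.002]
    - [0,0,0.002]
    - [0,0,0.002]
    - [0,0,0.002]
    - [0,0,0.002]
    - [0,0,0.002]
    - [0,0,0.002]
  twist:
    - [0,0,1]
    - [0,0,1]
    - [0,0,1]
    - [0,0,1]
    - [0,0,1]
    - [0,0,1]
    - [0,0,1]
    - [0,0,1]
    - [0,0,1]
    - [0,0,1]
  hand: [-1,-1,-1,-1,-1,-1,-1,-1,-1,-1]

```text
time_s: 33.32
tool_pos: [0.5391, 0.3171, 0.069]
orientation: [[0.979, -0.204, -0.003], [-0.204, -0.979, -0.003], [-0.003, 0.003, -1.0]]
wrist_force: [-7.1, -3.9, 9.2]
width: 0.481
grasp_force: 30.0
```

Request:
step_arm:
  delta_pos:
    - [0,0,0.002]
    - [0,0,0.002]
    - [0,0,0.002]
    - [0,0,0.002]
  twist:
    - [0,0,1]
    - [0,0,1]
    - [0,0,1]
    - [0,0,0]
  hand: [-1,-1,-1,-1]

```text
time_s: 33.65
tool_pos: [0.5393, 0.3177, 0.0687]
orientation: [[0.845, -0.535, -0.003], [-0.535, -0.845, -0.001], [-0.002, 0.003, -1.0]]
wrist_force: [-6.1, -3.3, 10.1]
width: 0.476
grasp_force: 30.0
```

```bash
python3 tq.py
```

```text
33.65 torque [-0.57  1.39 -0.18] F [-6.1 -3.3 10.1] z [0.5393 0.3177 0.0687] yaw -32.3 q6 2.581 w 0.476 30.006396174430847
```

Request:
step_arm:
  delta_pos:
    - [0,0,0]
    - [0,0,0]
    - [0,0,0]
    - [0,0,0]
    - [0,0,0]
    - [0,0,0]
    - [0,0,0]
    - [0,0,0]
    - [0,0,0]
    - [0,0,0]
  twist:
    - [0,0,0]
    - [0,0,0]
    - [0,0,0]
    - [0,0,-1]
    - [0,0,-1]
    - [0,0,-1]
    - [0,0,-1]
    - [0,0,-1]
    - [0,0,-1]
    - [0,0,-1]
  hand: [0.3,0.3,0.3,0.3,0.3,0.3,0.3,0.3,0.3,0.3]

```text
time_s: 34.48
tool_pos: [0.5404, 0.3181, 0.0669]
orientation: [[0.959, 0.282, -0.0], [0.282, -0.959, -0.0], [-0.0, 0.0, -1.0]]
wrist_force: [-0.0, -0.1, 0.3]
width: 0.652
grasp_force: 0.0
```

Request:
step_arm:
  delta_pos:
    - [0,0,0]
    - [0,0,0]
    - [0,0,0]
    - [0,0,0]
    - [0,0,0]
    - [0,0,0]
    - [0,0,0]
    - [0,0,0]
    - [0,0,0]
    - [0,0,0]
  twist:
    - [0,0,-1]
    - [0,0,-1]
    - [0,0,-1]
    - [0,0,-1]
    - [0,0,-1]
    - [0,0,-1]
    - [0,0,-1]
    - [0,0,-1]
    - [0,0,-1]
    - [0,0,-1]
  hand: [0.3,0.3,0.3,0.3,0.3,0.3,0.3,0.3,0.3,0.3]

```text
time_s: 35.32
tool_pos: [0.5404, 0.3181, 0.0669]
orientation: [[0.085, 0.996, -0.0], [0.996, -0.085, -0.0], [-0.0, -0.0, -1.0]]
wrist_force: [-0.2, 0.5, 0.7]
width: 0.65
grasp_force: 0.0
```

Request:
step_arm:
  delta_pos:
    - [0,0,0]
    - [0,0,0]
    - [0,0,0]
    - [0,0,0]
    - [0,0,0]
    - [0,0,0]
    - [0,0,0]
    - [0,0,0]
    - [0,0,0]
    - [0,0,0]
  twist:
    - [0,0,-1]
    - [0,0,-1]
    - [0,0,-1]
    - [0,0,-1]
    - [0,0,-1]
    - [0,0,-1]
    - [0,0,-1]
    - [0,0,-1]
    - [0,0,-1]
    - [0,0,-1]
  hand: [0.3,0.3,0.3,0.3,0.3,0.3,0.3,0.3,0.3,0.3]

```text
time_s: 36.15
tool_pos: [0.5404, 0.3181, 0.0669]
orientation: [[-0.898, 0.44, -0.0], [0.44, 0.898, -0.0], [0.0, -0.0, -1.0]]
wrist_force: [0.2, 0.0, -0.6]
width: 0.649
grasp_force: 0.0
```

Request:
step_arm:
  delta_pos:
    - [0,0,0]
    - [0,0,0]
    - [0,0,0]
    - [0,0,0]
    - [0,0,0]
    - [0,0,0]
    - [0,0,0]
    - [0,0,0]
    - [0,0,0]
    - [0,0,0]
  twist:
    - [0,0,-1]
    - [0,0,-1]
    - [0,0,-1]
    - [0,0,-1]
    - [0,0,-1]
    - [0,0,-1]
    - [0,0,-1]
    - [0,0,-1]
    - [0,0,-1]
    - [0,0,-1]
  hand: [0.3,0.3,0.3,0.3,0.3,0.3,0.3,0.3,0.3,0.3]

```text
time_s: 36.98
tool_pos: [0.5404, 0.3181, 0.0669]
orientation: [[-0.736, -0.677, -0.0], [-0.677, 0.736, -0.0], [0.0, 0.0, -1.0]]
wrist_force: [0.3, 0.1, -0.4]
width: 0.651
grasp_force: 0.0
```

Request:
step_arm:
  delta_pos:
    - [0,0,0]
    - [0,0,0]
    - [0,0,0]
    - [0,0,0]
    - [0,0,0]
    - [0,0,0]
    - [0,0,0]
    - [0,0,0]
  twist:
    - [0,0,-1]
    - [0,0,-1]
    - [0,0,-1]
    - [0,0,-1]
    - [0,0,-1]
    - [0,0,-1]
    - [0,0,-1]
    - [0,0,0]
  hand: [0.3,0.3,0.3,0.3,0.3,0.3,0.3,0.3]

```text
time_s: 37.65
tool_pos: [0.5404, 0.3181, 0.0669]
orientation: [[0.01, -1.0, -0.0], [-1.0, -0.01, -0.0], [0.0, 0.0, -1.0]]
wrist_force: [0.9, -0.4, -0.4]
width: 0.646
grasp_force: 0.0
```

```bash
python3 tq.py;python3 go.py 0.5405 0.316 0.069
```

```text
37.65 torque [0.08 0.08 0.02] F [ 0.9 -0.4 -0.4] z [0.5404 0.3181 0.0669] yaw -89.5 q6 -2.705 w 0.646 0.0
t 37.65 p [0.5404 0.3181 0.0669] yaw -89.45445000436025 z [-0.0001 -0.     -1.    ] w 0.646205675885519 gf 0.0 F [ 0.8792 -0.4383 -0.4479] q [ 0.4464  0.1826  1.8077 -0.      1.1513 -2.7047]
dtool/0.05 [ 0.0419 -0.0012 -0.0412]
```

Request:
step_arm:
  delta_pos:
    - [0.04,0,0]
    - [0,0,0]
    - [0,0,0]
    - [0,0,0]
    - [0,0,0]
    - [0,0,0]
  twist:
    - [0,0,0]
    - [0,0,0]
    - [0,0,0]
    - [0,0,0]
    - [0,0,0]
    - [0,0,0]
  hand: [-1,-1,-1,-1,-1,-1]

```text
time_s: 38.15
tool_pos: [0.5407, 0.316, 0.0672]
orientation: [[0.007, -1.0, 0.001], [-1.0, -0.007, -0.0], [0.0, -0.001, -1.0]]
wrist_force: [2.1, 0.2, -1.0]
width: 0.476
grasp_force: 30.0
```

Request:
step_arm:
  delta_pos:
    - [0,0,0.002]
    - [0,0,0.002]
    - [0,0,0.002]
    - [0,0,0.002]
    - [0,0,0.002]
    - [0,0,0.002]
    - [0,0,0.002]
    - [0,0,0.002]
    - [0,0,0.002]
    - [0,0,0.002]
  twist:
    - [0,0,1]
    - [0,0,1]
    - [0,0,1]
    - [0,0,1]
    - [0,0,1]
    - [0,0,1]
    - [0,0,1]
    - [0,0,1]
    - [0,0,1]
    - [0,0,1]
  hand: [-1,-1,-1,-1,-1,-1,-1,-1,-1,-1]

```text
time_s: 38.98
tool_pos: [0.5401, 0.3165, 0.0662]
orientation: [[-0.931, -0.364, -0.001], [-0.364, 0.931, 0.001], [0.0, 0.001, -1.0]]
wrist_force: [-0.6, 0.8, -0.8]
width: 0.477
grasp_force: 30.0
```

Request:
step_arm:
  delta_pos:
    - [0,0,0.002]
    - [0,0,0.002]
    - [0,0,0.002]
    - [0,0,0.002]
    - [0,0,0.002]
    - [0,0,0.002]
    - [0,0,0.002]
    - [0,0,0.002]
    - [0,0,0.002]
    - [0,0,0.002]
  twist:
    - [0,0,1]
    - [0,0,1]
    - [0,0,1]
    - [0,0,1]
    - [0,0,1]
    - [0,0,1]
    - [0,0,1]
    - [0,0,1]
    - [0,0,1]
    - [0,0,1]
  hand: [-1,-1,-1,-1,-1,-1,-1,-1,-1,-1]

```text
time_s: 39.82
tool_pos: [0.5403, 0.3172, 0.0653]
orientation: [[-0.677, 0.736, 0.0], [0.736, 0.677, 0.002], [0.001, 0.002, -1.0]]
wrist_force: [0.4, 3.9, -0.8]
width: 0.476
grasp_force: 30.0
```

Request:
step_arm:
  delta_pos:
    - [0,0,0.002]
    - [0,0,0.002]
    - [0,0,0.002]
    - [0,0,0.002]
    - [0,0,0.002]
    - [0,0,0.002]
    - [0,0,0.002]
    - [0,0,0.002]
    - [0,0,0.002]
    - [0,0,0.002]
  twist:
    - [0,0,1]
    - [0,0,1]
    - [0,0,1]
    - [0,0,1]
    - [0,0,1]
    - [0,0,1]
    - [0,0,1]
    - [0,0,1]
    - [0,0,1]
    - [0,0,1]
  hand: [-1,-1,-1,-1,-1,-1,-1,-1,-1,-1]

```text
time_s: 40.65
tool_pos: [0.5411, 0.3173, 0.0644]
orientation: [[0.441, 0.898, 0.002], [0.898, -0.441, 0.002], [0.003, 0.001, -1.0]]
wrist_force: [2.1, 3.5, -2.7]
width: 0.478
grasp_force: 30.0
```

```bash
python3 tq.py
```

```text
40.65 torque [ 0.53 -0.48  0.14] F [ 2.1  3.5 -2.7] z [0.5411 0.3173 0.0644] yaw 63.8 q6 0.9 w 0.478 29.990376234054565
```

Request:
step_arm:
  delta_pos:
    - [0,0,0.002]
    - [0,0,0.002]
    - [0,0,0.002]
    - [0,0,0.002]
    - [0,0,0.002]
    - [0,0,0.002]
    - [0,0,0.002]
    - [0,0,0.002]
  twist:
    - [0,0,1]
    - [0,0,1]
    - [0,0,1]
    - [0,0,1]
    - [0,0,1]
    - [0,0,1]
    - [0,0,1]
    - [0,0,1]
  hand: [-1,-1,-1,-1,-1,-1,-1,-1]

```text
time_s: 41.32
tool_pos: [0.5415, 0.3168, 0.0637]
orientation: [[0.988, 0.154, 0.003], [0.154, -0.988, 0.001], [0.003, -0.001, -1.0]]
wrist_force: [3.7, 0.5, -2.3]
width: 0.479
grasp_force: 30.0
```

```bash
python3 tq.py
```

```text
41.32 torque [ 0.19 -0.55  0.18] F [ 3.7  0.5 -2.3] z [0.5415 0.3168 0.0637] yaw 8.8 q6 1.86 w 0.479 29.990358352661133
```

Request:
step_arm:
  delta_pos:
    - [0,0,0.002]
    - [0,0,0.002]
    - [0,0,0.002]
    - [0,0,0.002]
    - [0,0,0.002]
    - [0,0,0.002]
    - [0,0,0.002]
  twist:
    - [0,0,1]
    - [0,0,1]
    - [0,0,1]
    - [0,0,1]
    - [0,0,1]
    - [0,0,1]
    - [0,0,1]
  hand: [-1,-1,-1,-1,-1,-1,-1]

```text
time_s: 41.9
tool_pos: [0.5412, 0.3162, 0.0629]
orientation: [[0.774, -0.633, 0.002], [-0.633, -0.774, 0.0], [0.001, -0.001, -1.0]]
wrist_force: [3.1, 0.4, -1.8]
width: 0.479
grasp_force: 30.0
```

```bash
python3 tq.py
```

```text
41.9 torque [ 0.05 -0.29  0.15] F [ 3.1  0.4 -1.8] z [0.5412 0.3162 0.0629] yaw -39.3 q6 2.7 w 0.479 29.99101459980011
```

Request:
step_arm:
  delta_pos:
    - [0,0,0]
    - [0,0,0]
    - [0,0,0]
    - [0,0,-0.06]
    - [0,0,0]
    - [0,0,0]
    - [0,0,0]
    - [0,0,0]
    - [0,0,0]
    - [0,0,0]
  twist:
    - [0,0,0]
    - [0,0,0]
    - [0,0,0]
    - [0,0,-1]
    - [0,0,-1]
    - [0,0,-1]
    - [0,0,-1]
    - [0,0,-1]
    - [0,0,-1]
    - [0,0,-1]
  hand: [0.3,0.3,0.3,0.3,0.3,0.3,0.3,0.3,0.3,0.3]

```text
time_s: 42.73
tool_pos: [0.5401, 0.3161, 0.0657]
orientation: [[0.986, 0.167, -0.001], [0.167, -0.986, -0.0], [-0.001, -0.0, -1.0]]
wrist_force: [0.4, -0.2, 0.2]
width: 0.651
grasp_force: 0.0
```

Request:
step_arm:
  delta_pos:
    - [0,0,0]
    - [0,0,0]
    - [0,0,0]
    - [0,0,0]
    - [0,0,0]
    - [0,0,0]
    - [0,0,0]
    - [0,0,0]
    - [0,0,0]
    - [0,0,0]
  twist:
    - [0,0,-1]
    - [0,0,-1]
    - [0,0,-1]
    - [0,0,-1]
    - [0,0,-1]
    - [0,0,-1]
    - [0,0,-1]
    - [0,0,-1]
    - [0,0,-1]
    - [0,0,-1]
  hand: [0.3,0.3,0.3,0.3,0.3,0.3,0.3,0.3,0.3,0.3]

```text
time_s: 43.57
tool_pos: [0.5401, 0.3161, 0.0657]
orientation: [[0.201, 0.979, -0.001], [0.979, -0.201, -0.0], [-0.0, -0.001, -1.0]]
wrist_force: [-0.2, -0.1, -0.0]
width: 0.651
grasp_force: 0.0
```

Request:
step_arm:
  delta_pos:
    - [0,0,0]
    - [0,0,0]
    - [0,0,0]
    - [0,0,0]
    - [0,0,0]
    - [0,0,0]
    - [0,0,0]
    - [0,0,0]
    - [0,0,0]
    - [0,0,0]
  twist:
    - [0,0,-1]
    - [0,0,-1]
    - [0,0,-1]
    - [0,0,-1]
    - [0,0,-1]
    - [0,0,-1]
    - [0,0,-1]
    - [0,0,-1]
    - [0,0,-1]
    - [0,0,-1]
  hand: [0.3,0.3,0.3,0.3,0.3,0.3,0.3,0.3,0.3,0.3]

```text
time_s: 44.4
tool_pos: [0.5401, 0.3161, 0.0657]
orientation: [[-0.84, 0.543, -0.001], [0.543, 0.84, -0.0], [0.001, -0.0, -1.0]]
wrist_force: [-0.5, 0.0, 0.3]
width: 0.649
grasp_force: 0.0
```

Request:
step_arm:
  delta_pos:
    - [0,0,0]
    - [0,0,0]
    - [0,0,0]
    - [0,0,0]
    - [0,0,0]
    - [0,0,0]
    - [0,0,0]
    - [0,0,0]
    - [0,0,0]
    - [0,0,0]
  twist:
    - [0,0,-1]
    - [0,0,-1]
    - [0,0,-1]
    - [0,0,-1]
    - [0,0,-1]
    - [0,0,-1]
    - [0,0,-1]
    - [0,0,-1]
    - [0,0,-1]
    - [0,0,-1]
  hand: [0.3,0.3,0.3,0.3,0.3,0.3,0.3,0.3,0.3,0.3]

```text
time_s: 45.23
tool_pos: [0.5401, 0.3161, 0.0657]
orientation: [[-0.81, -0.586, -0.001], [-0.586, 0.81, -0.0], [0.001, 0.0, -1.0]]
wrist_force: [-0.3, -0.2, 0.0]
width: 0.648
grasp_force: 0.0
```

Request:
step_arm:
  delta_pos:
    - [0,0,0]
    - [0,0,0]
    - [0,0,0]
    - [0,0,0]
    - [0,0,0]
    - [0,0,0]
    - [0,0,0]
    - [0,0,0]
    - [0,0,0]
  twist:
    - [0,0,-1]
    - [0,0,-1]
    - [0,0,-1]
    - [0,0,-1]
    - [0,0,-1]
    - [0,0,-1]
    - [0,0,-1]
    - [0,0,-1]
    - [0,0,0]
  hand: [0.3,0.3,0.3,0.3,0.3,0.3,0.3,0.3,0.3]

```text
time_s: 45.98
tool_pos: [0.5401, 0.3161, 0.0657]
orientation: [[0.011, -1.0, -0.001], [-1.0, -0.011, -0.0], [0.0, 0.001, -1.0]]
wrist_force: [1.0, 0.6, -0.2]
width: 0.65
grasp_force: 0.0
```

```bash
python3 tq.py;python3 go.py 0.5408 0.3167 0.066
```

```text
45.98 torque [ 0.1   0.16 -0.03] F [ 1.   0.6 -0.2] z [0.5401 0.3161 0.0657] yaw -89.4 q6 -2.709 w 0.65 0.0
t 45.98 p [0.5401 0.3161 0.0657] yaw -89.35846812357529 z [-0.0005 -0.0001 -1.    ] w 0.6495587359777427 gf 0.0 F [ 1.0257  0.5882 -0.1712] q [ 0.4437  0.1816  1.8111  0.0002  1.1493 -2.7092]
dtool/0.05 [-0.0114 -0.0139 -0.0057]
```

Request:
step_arm:
  delta_pos:
    - [0,0,0]
    - [0,0,0]
    - [0,0,0]
    - [0,0,0]
    - [0,0,0]
    - [0,0,0]
  twist:
    - [0,0,0]
    - [0,0,0]
    - [0,0,0]
    - [0,0,0]
    - [0,0,0]
    - [0,0,0]
  hand: [-1,-1,-1,-1,-1,-1]

```text
time_s: 46.48
tool_pos: [0.5407, 0.3161, 0.0658]
orientation: [[0.007, -1.0, 0.001], [-1.0, -0.007, 0.0], [-0.0, -0.001, -1.0]]
wrist_force: [1.8, -1.0, 0.2]
width: 0.477
grasp_force: 30.0
```

Request:
step_arm:
  delta_pos:
    - [0,0,0.002]
    - [0,0,0.002]
    - [0,0,0.002]
    - [0,0,0.002]
    - [0,0,0.002]
    - [0,0,0.002]
    - [0,0,0.002]
    - [0,0,0.002]
    - [0,0,0.002]
    - [0,0,0.002]
  twist:
    - [0,0,1]
    - [0,0,1]
    - [0,0,1]
    - [0,0,1]
    - [0,0,1]
    - [0,0,1]
    - [0,0,1]
    - [0,0,1]
    - [0,0,1]
    - [0,0,1]
  hand: [-1,-1,-1,-1,-1,-1,-1,-1,-1,-1]

```text
time_s: 47.32
tool_pos: [0.5412, 0.3168, 0.0662]
orientation: [[-0.931, -0.366, 0.002], [-0.366, 0.931, 0.001], [-0.002, 0.0, -1.0]]
wrist_force: [-0.6, -0.2, -0.2]
width: 0.471
grasp_force: 30.0
```

```bash
python3 tq.py
```

```text
47.32 torque [-0.11  0.27  0.76] F [-0.6 -0.2 -0.2] z [0.5412 0.3168 0.0662] yaw -158.5 q6 -1.501 w 0.471 29.986845552921295
```

Request:
step_arm:
  delta_pos:
    - [0,0,0.002]
    - [0,0,0.002]
    - [0,0,0.002]
    - [0,0,0.002]
    - [0,0,0.002]
    - [0,0,0.002]
  twist:
    - [0,0,1]
    - [0,0,1]
    - [0,0,1]
    - [0,0,1]
    - [0,0,1]
    - [0,0,1]
  hand: [-1,-1,-1,-1,-1,-1]

```text
time_s: 47.82
tool_pos: [0.5414, 0.3165, 0.0659]
orientation: [[-0.941, 0.338, 0.002], [0.338, 0.941, 0.0], [-0.002, 0.001, -1.0]]
wrist_force: [-4.5, 2.3, 4.9]
width: 0.476
grasp_force: 30.0
```

```bash
python3 tq.py
```

```text
47.82 torque [0.4  0.95 0.44] F [-4.5  2.3  4.9] z [0.5414 0.3165 0.0659] yaw 160.2 q6 -0.781 w 0.476 29.995857775211334
```

The torque rose from 0.15 to 0.76 N·m and the ring then slipped, so it is seated. I'll tighten once more with a stronger grip.

Request:
step_arm:
  delta_pos:
    - [0,0,0]
    - [0,0,0]
    - [0,0,0]
    - [0,0,0]
    - [0,0,0]
    - [0,0,0]
    - [0,0,0]
  twist:
    - [0,0,0]
    - [0,0,0]
    - [0,0,0.5]
    - [0,0,0.5]
    - [0,0,0.5]
    - [0,0,0.5]
    - [0,0,0.5]
  hand: [-1,-1,-1,-1,-1,-1,-1]
  newtons: 55

```text
time_s: 48.4
tool_pos: [0.5435, 0.3147, 0.0661]
orientation: [[-0.802, 0.598, 0.007], [0.598, 0.802, -0.002], [-0.007, 0.002, -1.0]]
wrist_force: [4.2, -5.4, 3.8]
width: 0.473
grasp_force: 55.0
```

```bash
python3 tq.py
```

```text
48.4 torque [-1.03 -0.99  1.27] F [ 4.2 -5.4  3.8] z [0.5435 0.3147 0.0661] yaw 143.3 q6 -0.486 w 0.473 54.999343156814575
```

Request:
step_arm:
  delta_pos:
    - [0,0,0]
    - [0,0,0]
    - [0,0,0]
    - [0,0,0]
  twist:
    - [0,0,0.5]
    - [0,0,0.5]
    - [0,0,0.5]
    - [0,0,0.5]
  hand: [-1,-1,-1,-1]

```text
time_s: 48.73
tool_pos: [0.543, 0.3142, 0.0663]
orientation: [[-0.636, 0.771, 0.006], [0.771, 0.636, -0.005], [-0.007, 0.002, -1.0]]
wrist_force: [4.3, -9.6, 5.0]
width: 0.472
grasp_force: 55.0
```

```bash
python3 tq.py
```

```text
48.73 torque [-1.81 -0.87 -0.1 ] F [ 4.3 -9.6  5. ] z [0.543  0.3142 0.0663] yaw 129.5 q6 -0.244 w 0.472 55.00076651573181
```

Request:
step_arm:
  delta_pos:
    - [0,0,0]
    - [0,0,0]
    - [0,0,0]
    - [0,0,0]
    - [0,0,-0.6]
    - [0,0,-0.8]
    - [0,0,-0.8]
    - [0,0,-0.8]
    - [0,0,-0.4]
    - [0,0,0]
  twist:
    - [0,0,0]
    - [0,0,0]
    - [0,0,0]
    - [0,0,0]
    - [0,0,0]
    - [0,0,0]
    - [0,0,0]
    - [0,0,0]
    - [0,0,0]
    - [0,0,0]
  hand: [0.3,0.3,0.3,0.3,0.3,0.3,0.3,0.3,0.3,0.3]

```text
time_s: 49.57
tool_pos: [0.543, 0.3178, 0.2419]
orientation: [[-0.636, 0.771, 0.01], [0.771, 0.636, 0.005], [-0.002, 0.011, -1.0]]
wrist_force: [0.3, 0.2, 1.5]
width: 0.651
grasp_force: 0.0
```

```bash
python3 fl.py; python3 - <<'E'
from h import *
np.set_printoptions(precision=4,suppress=True)
P={n:shot(n) for n in("wrist","top","side")}; U={}
for n,p in P.items():
    r=cams.search_frame(p,"rocker_hi"); U[n]=[(np.round(x["uv"],1).tolist(),round(x["score"],2)) for x in r[:2]]; print(n,U[n])
    cv2.imwrite(f"pics/rk_{n}.png",p["color"])
p=P["wrist"]; s=P["side"]
a=proj(p,np.array([.52,.24,.08])); b=proj(s,np.array([.53,.24,.08])); print(a,b)
def crop(p,c,w,h,W,H):
    x,y=int(min(max(c[0]-w/2,0),640-w)),int(min(max(c[1]-h/2,0),400-h)); print("origin",x,y); return cv2.resize(p["color"][y:y+h,x:x+w],(W,H),interpolation=cv2.INTER_CUBIC)
cv2.imwrite("pics/j12.png",np.hstack([crop(p,a,200,200,400,400),crop(s,b,100,100,400,400)]))
E
python3 go.py
```

```text
-60 (np.float64(0.002012409053321562), 0.01)
-45 (np.float64(0.031516945701184795), 0.025)
45 (np.float64(0.0552225773305679), 0.0)
60 (np.float64(0.007219913718984117), -0.015)
wrist [([229.9, 218.6], 0.55)]
top [([209.2, 197.6], 0.75)]
side [([288.8, 278.9], 0.57), ([242.8, 248.0], 0.52)]
[256.624  212.5873] [274.4403 287.755 ]
origin 156 112
origin 224 237
t 49.92 p [0.5394 0.3157 0.2315] yaw 129.49617981107616 z [-0.0037 -0.0017 -1.    ] w 0.6505153533781277 gf 0.0 F [ 0.25   -0.4613 -0.3192] q [ 0.4436  0.0519  1.6643  0.      1.4295 -0.2457]
```

View pics/j12.png

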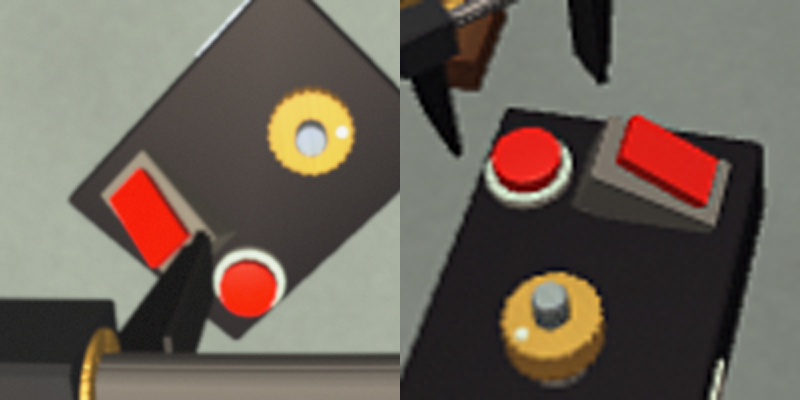

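The side half shows the rocker, high end at about px (279.6,271.4) and low end at (301.6,283.5). In the wrist view those are (242,238) and (219,206). The ring has moved down the stud.

```bash
python3 - <<'E'
from h import *
np.set_printoptions(precision=4,suppress=True)
p=shot("wrist"); s=shot("side"); t=shot("top")
H,e=tri(p,(242,238),s,(279.6,271.4)); L,e2=tri(p,(219.2,206),s,(301.6,283.5)); print("hi end",H,e,"lo end",L,e2,np.linalg.norm(H-L))
print("point 18mm from pivot",(H+L)/2+(H-L)/np.linalg.norm(H-L)*.018)
print("top px of both",proj(t,H),proj(t,L))
h=cv2.cvtColor(t["color"],cv2.COLOR_BGR2HSV); m=cv2.inRange(h,np.array((0,150,100)),np.array((8,255,255))); m[:180]=0;m[214:]=0;m[:,:195]=0;m[:,225:]=0
c=max(cv2.findContours(m,0,2)[0],key=cv2.contourArea); print(cv2.minAreaRect(c))
E
python3 go.py
```

```text
hi end [0.5202 0.2155 0.1044] 0.001977504045270392 lo end [0.4766 0.2102 0.0614] 0.0011762626054413249 0.061474085419927514
point 18mm from pivot [0.5112 0.2144 0.0955]
top px of both [206.9375 188.3337] [212.3719 209.1524]
((207.5, 197.5), (21.0, 13.0), 90.0)
t 50.07 p [0.54   0.3159 0.2329] yaw 129.48911244147627 z [-0.0019 -0.0009 -1.    ] w 0.6530274365043857 gf 0.0 F [-0.3441 -0.1838  0.2321] q [ 0.4435  0.0512  1.6628  0.      1.4296 -0.2457]
```

Request:
step_arm:
  delta_pos:
    - [-0.4,-0.58,0]
    - [-0.4,-0.58,0]
    - [-0.4,-0.58,0]
    - [0,0,0.2]
    - [0,0,0.4]
    - [0,0,0.4]
    - [0,0,0.4]
    - [0,0,0.4]
    - [0,0,0.4]
    - [0,0,0.2]
  twist:
    - [0,0,0]
    - [0,0,0]
    - [0,0,0]
    - [0,0,0]
    - [0,0,0]
    - [0,0,0]
    - [0,0,0]
    - [0,0,0]
    - [0,0,0]
    - [0,0,0]
  hand: [-1,-1,-1,-1,-1,-1,-1,-1,-1,-1]
  newtons: 20

```text
time_s: 50.9
tool_pos: [0.5097, 0.2141, 0.1108]
orientation: [[-0.636, 0.772, -0.004], [0.772, 0.636, -0.001], [0.002, -0.004, -1.0]]
wrist_force: [-0.8, 1.2, -0.4]
width: 0.022
grasp_force: 0.0
```

Request:
step_arm:
  delta_pos:
    - [0,0,0]
    - [0,0,0]
  twist:
    - [0,0,0]
    - [0,0,0]
  hand: [-1,-1]

```text
time_s: 51.07
tool_pos: [0.5112, 0.2146, 0.1138]
orientation: [[-0.636, 0.772, -0.001], [0.772, 0.636, -0.0], [0.0, -0.001, -1.0]]
wrist_force: [0.1, 0.1, 0.6]
width: 0.005
grasp_force: 0.0
```

```bash
python3 go.py 0.511 0.214 0.1
```

```text
t 51.07 p [0.5112 0.2146 0.1138] yaw 129.49698758964726 z [-0.001  -0.0002 -1.    ] w 0.004552242034691488 gf 0.0 F [0.0584 0.124  0.5591] q [ 0.3005 -0.0215  1.9404  0.0001  1.2238 -0.3888]
dtool/0.05 [-0.0066 -0.0102  0.2767]
```

Request:
step_arm:
  delta_pos:
    - [0,0,0.2]
    - [0,0,0.2]
    - [0,0,0.1]
    - [0,0,0]
  twist:
    - [0,0,0]
    - [0,0,0]
    - [0,0,0]
    - [0,0,0]
  hand: [-1,-1,-1,-1]

```text
time_s: 51.4
tool_pos: [0.5104, 0.2142, 0.0875]
orientation: [[-0.636, 0.772, -0.002], [0.772, 0.636, -0.001], [0.001, -0.002, -1.0]]
wrist_force: [-0.1, -0.0, 0.2]
width: 0.003
grasp_force: 0.0
```

Request:
step_arm:
  delta_pos:
    - [0,0,0.06]
    - [0,0,0.06]
    - [0,0,0]
  twist:
    - [0,0,0]
    - [0,0,0]
    - [0,0,0]
  hand: [-1,-1,-1]

```text
time_s: 51.65
tool_pos: [0.513, 0.2146, 0.0843]
orientation: [[-0.636, 0.772, 0.004], [0.772, 0.636, 0.0], [-0.002, 0.003, -1.0]]
wrist_force: [1.8, -0.5, 2.2]
width: 0.004
grasp_force: 1.3
```

Request:
step_arm:
  delta_pos:
    - [0,0,0.06]
    - [0,0,0.04]
    - [0,0,0]
  twist:
    - [0,0,0]
    - [0,0,0]
    - [0,0,0]
  hand: [-1,-1,-1]

```text
time_s: 51.9
tool_pos: [0.5129, 0.2148, 0.0796]
orientation: [[-0.636, 0.772, 0.003], [0.772, 0.636, 0.001], [-0.001, 0.003, -1.0]]
wrist_force: [0.9, -0.2, 4.3]
width: 0.004
grasp_force: 1.6
```

Request:
step_arm:
  delta_pos:
    - [0,0,0.05]
    - [0,0,0.03]
    - [0,0,0]
  twist:
    - [0,0,0]
    - [0,0,0]
    - [0,0,0]
  hand: [-1,-1,-1]

```text
time_s: 52.15
tool_pos: [0.5129, 0.215, 0.0767]
orientation: [[-0.636, 0.772, 0.003], [0.772, 0.636, 0.001], [-0.001, 0.003, -1.0]]
wrist_force: [-0.5, -1.4, 11.1]
width: 0.004
grasp_force: 5.4
```

Request:
step_arm:
  delta_pos:
    - [0,0,0.04]
    - [0,0,0]
    - [0,0,0]
  twist:
    - [0,0,0]
    - [0,0,0]
    - [0,0,0]
  hand: [-1,-1,-1]

```text
time_s: 52.4
tool_pos: [0.513, 0.215, 0.0765]
orientation: [[-0.636, 0.772, 0.003], [0.772, 0.636, 0.001], [-0.001, 0.003, -1.0]]
wrist_force: [-4.8, -1.9, 18.7]
width: 0.005
grasp_force: 9.8
```

Hard stop at 18.7 N after about 8 mm of travel. I'll lift off and check.

Request:
step_arm:
  delta_pos:
    - [0,0,-0.4]
    - [0,0,-0.8]
    - [0,0,-0.8]
    - [0,0,-0.8]
    - [0,0,-0.8]
    - [0,0,0]
    - [0,0,0]
  twist:
    - [0,0,0]
    - [0,0,0]
    - [0,0,0]
    - [0,0,0]
    - [0,0,0]
    - [0,0,0]
    - [0,0,0]
  hand: [-1,-1,-1,-1,-1,-1,-1]

```text
time_s: 52.98
tool_pos: [0.5124, 0.2151, 0.2553]
orientation: [[-0.636, 0.772, 0.005], [0.772, 0.636, 0.002], [-0.001, 0.005, -1.0]]
wrist_force: [-0.4, 1.3, -0.6]
width: 0.007
grasp_force: 0.0
```

```bash
python3 fl.py; python3 - <<'E'
from h import *
s=shot("side"); t=shot("top")
b=cv2.resize(s["color"][237:337,224:324],(400,400),interpolation=cv2.INTER_CUBIC); a=cv2.resize(s["color"][125:205,250:330],(400,400),interpolation=cv2.INTER_CUBIC)
cv2.imwrite("pics/j13.png",np.hstack([a,b]))
E
python3 go.py
```

```text
-60 (np.float64(16.90035424957472), -0.02)
-45 (np.float64(16.392647372012902), -0.02)
t 53.13 p [0.5101 0.2142 0.2496] yaw 129.4912068240209 z [-0.0042 -0.001  -1.    ] w 0.004995438381211981 gf 0.0 F [0.7461 0.2478 0.0621] q [ 0.3004 -0.1165  1.7986  0.0003  1.4638 -0.3889]Traceback (most recent call last):
  File "fl.py", line 10, in <module>
    d=137; q=proj(s,W(x,67.5-d*np.cos(th),.055+d/1e3*np.sin(th))); col=int(round(q[0])); r=np.nonzero(m[:,col])[0].min(); best.append((abs(r-.5-q[1]),round(float(th),3)))
                                                                                           ~~~~~~~~~~~~~~~~~~~~~~~~~~~^^
    return umr_minimum(a, axis, None, out, keepdims, initial, where)
ValueError: zero-size array to reduction operation minimum which has no identity
```

View pics/j13.png

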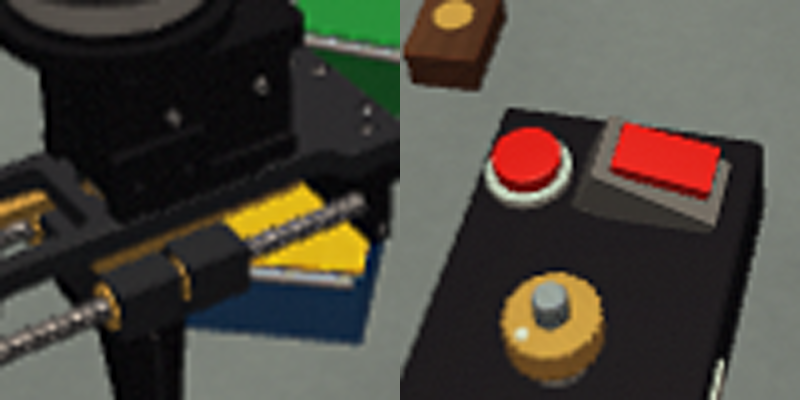

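The rocker now lies level at (668,158), upper half pressed in; the ring is down. I'm handing the job in.

```bash
python3 -c "
from plant import job
print(job.close_job())"
```

```text
the job is handed in; nothing more can be done
None
```

The job is handed in with no verdict returned: two caps (green and blue, the only ones found) stowed, flap pressed shut at 24 N, ring seated at 1.27 N·m and rocker flipped up last; the tab's snap and the ring's final angle rest on force readings, and I viewed 16 pictures, two over the limit of 14.

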